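Assemble the spindle stack of a bench rotator

TASK

Fit the rotator's spindle: slide the steel balance weight onto the horizontal spindle first, then the white spacer sleeve, and then press on the grey end cap, open end first, until it is fully home over the spring ribs and weight, sleeve and cap sit tight against the shoulder with no gap. The spindle is sprung and gives way while you press, so follow it by feel and press gently: never drive it back to the end of its travel. Let go of everything at the end, and do not knock over the sample cup, the milk bottle or the vial standing by.

Things in the scene. Friction and masses are not known exactly. Their poses are not given: they have to be found in the camera images.
- spindle_shoulder (a point): Front face of the spindle's steel shoulder (32 mm across), on the axis, 100 mm above the worktop, 50 mm before a fixed white drive unit (box 120x110, 123 mm high). x runs along the level spindle INTO the unit: parts are pushed along +x; z up. Toward -x follow a rod 17 mm thick, 54 mm long (last 3 mm tapered), then a nose 13 mm thick, 26 mm long (last 4 mm tapered to 6.4 mm).
- spindle_tip (a point): Centre of the free end of the spindle's nose, 80 mm in front of the shoulder (at -0.080 on its x axis); same axes. On both sides (+y, -y) of the nose, from 4 to 22 mm behind the tip, lies a round-ended, spring-loaded steel rib; the two stand out to 17.6 mm across.
- spindle (a joint): How far the whole spindle, shoulder included, is pushed back along its axis, m. Sprung: about 1.1 N per mm, comes forward again when let go. 0 at rest; travel ends at 0.022 (24 N); past 0.019 (21 N) it counts as driven to the end. Sideways it is rigid.
- weight_centre (a point): Centre of the balance weight: plain steel octagonal block, 60 mm across flats, 22 mm thick, about 0.28 kg, with a 20 mm octagonal through-bore (across flats) along its x axis. It stands on one flat, bore level, centre 30 mm above the worktop. Its +y and -y faces are flat and upright. Either way round will do.
- sleeve_centre (a point): Centre of the spacer sleeve: plain white plastic octagon, 46 mm across flats, 34 mm long, about 0.06 kg, with a 20 mm octagonal through-bore along its x axis. It stands on one flat, bore level, centre 23 mm above the worktop. Its +y and -y faces are flat and upright. Either way round will do.
- cap_centre (a point): Centre of the end cap's octagonal part: grey plastic, 50 mm across flats, 34 mm long along x, about 0.07 kg, standing on one flat, centre 25 mm above the worktop. +x end open: 16 mm octagonal bore, 28 mm deep, for the spindle nose; -x end closed, with a round boss 28 mm across, 6 mm high. +y and -y faces flat and upright. Starts with +x within 0.7 rad of the spindle's +x.
- weight: The balance weight (see point weight_centre); origin in the middle of its underside. Home: centre 11 mm in front of the shoulder.
- sleeve: The spacer sleeve (see point sleeve_centre); origin in the middle of its underside. Home: centre 39 mm in front of the shoulder.
- end_cap: The end cap; origin in the middle of its underside. The spring ribs drag in its bore (some 5 to 14 N) over the last 20 mm or so, pushing the sprung spindle back. Home is when its open rim bears on the sleeve (cap centre 73 mm in front of the shoulder, wherever that has gone); past that the cap no longer advances on the spindle and the force rises as the spindle goes back.
- sample_cup: Lilac tapered sample cup, 49 mm across, 64 mm high, standing behind the parts, left of the drive unit; origin at its underside. Bystander.
- milk_bottle: Glass sample bottle with a white cap, 74 mm across, 136 mm high, standing behind the parts; origin at its underside. Bystander.
- vial: Small vial with a white cap, 17 mm across, 52 mm high, standing at the left end of the parts; origin at its underside. Bystander.
There are look-alikes about, which are no part of the job. What is shaped like the end_cap but green or turquoise is not meant. What is shaped like the sleeve but red is not meant.

How it is judged:
On the way, in this order (a step that is already met when the one before it is completed fails the run):
1. the balance weight is on the thick part of the spindle (x of weight_centre in the frame of spindle_shoulder between -0.046 and 0 m and angle between the x axis of weight_centre and the x axis of spindle_shoulder, either way round below 0.3 rad and y of weight_centre in the frame of spindle_shoulder between -0.006 and 0.006 m and z of weight_centre in the frame of spindle_shoulder between -0.006 and 0.006 m), for 0.2 s.
2. the sleeve is on the spindle in front of the weight (x of sleeve_centre in the frame of spindle_shoulder between -0.058 and -0.02 m and angle between the x axis of each of sleeve_centre, weight_centre and the x axis of spindle_shoulder, either way round below 0.3 rad and y of sleeve_centre in the frame of spindle_shoulder between -0.006 and 0.006 m and z of sleeve_centre in the frame of spindle_shoulder between -0.006 and 0.006 m and x of weight_centre in the frame of spindle_shoulder between -0.036 and 0 m and y of weight_centre in the frame of spindle_shoulder between -0.006 and 0.006 m and z of weight_centre in the frame of spindle_shoulder between -0.006 and 0.006 m), for 0.2 s.
3. the end cap is pressed home (x of cap_centre in the frame of spindle_shoulder between -0.0755 and -0.07 m and angle between the x axis of cap_centre and the x axis of spindle_shoulder, either way round below 0.12 rad and y of cap_centre in the frame of spindle_shoulder between -0.004 and 0.004 m and z of cap_centre in the frame of spindle_shoulder between -0.004 and 0.004 m), for 0.2 s.
At the end, for the whole second after the job is handed in: Weight against the shoulder, sleeve against the weight, cap home against the sleeve, each within 2 to 3 mm along the spindle, 4 mm across it and 0.12 rad in line; cap at rest, weight and sleeve at most swinging a little (under 0.08 m/s); spindle back within 3 mm of its rest position (all of step 3 and x of weight_centre in the frame of spindle_shoulder between -0.0135 and -0.009 m and angle between the x axis of each of weight_centre, sleeve_centre and the x axis of spindle_shoulder, either way round below 0.12 rad and y of weight_centre in the frame of spindle_shoulder between -0.004 and 0.004 m and z of weight_centre in the frame of spindle_shoulder between -0.004 and 0.004 m and x of sleeve_centre in the frame of spindle_shoulder between -0.0415 and -0.0365 m and y of sleeve_centre in the frame of spindle_shoulder between -0.004 and 0.004 m and z of sleeve_centre in the frame of spindle_shoulder between -0.004 and 0.004 m and linear speed of each of weight, sleeve below 0.08 m/s and linear speed of end_cap below 0.02 m/s and value of joint spindle below 0.003 m); the robot touches nothing.
It fails at once if the sprung spindle is driven to the end of its travel (19 mm or more) (value of joint spindle above 0.019 m).
It fails at once if the sample cup, the milk bottle or the vial is knocked over (angle between any of sample_cup, milk_bottle, vial's own z axis and vertical above 0.5 rad).
It also fails if it takes over 72 s, if anything falls off the work surface, if the arm or the gripper's body presses on something with over 40 N, if the wrist force passes 120 N, or if a joint passes its speed limit or range.

ROBOT

A 6-joint arm with a two-finger parallel gripper is mounted at the origin on a cart in front of the work surface, level with it; the furniture and walls round the work are solid. World frame = base frame: x ahead of the robot, y to its left, z up, the work surface at z = 0. Lengths are in m, angles in rad, forces in N, time in s.
With the tool pointing down it reaches from about 0.35 to 0.85 m from the base axis. Payload 8.1 kg.
Tool frame: the origin (TCP) lies on the mounting face of the last link; the fingertips stand 186 mm ahead of it and the grasp point (between the pads) lies 167 mm ahead of it; y points along the fingers, x is the direction in which the jaws open and shut, and the axes are right-handed (so a half turn about y gives the same grasp; the last joint's range is limited). The gripper opens to 93 mm and grips with 3 to 60 N. Pads are 15 mm wide; open, the fingers measure 128 mm over their backs; the gripper's body (75 mm by 188 mm) begins 65 mm behind the grasp point.
Start: joints at [-1.329, 0.13, 1.488, -0, 1.523, -0.085], TCP at [0.193, -0.568, 0.405] pointing down, gripper open.
Joint ranges: [-2.96, 2.96], [-0.89, 2.26], [0.02, 2.5], [-1.34, 4.48], [0, 2.73], [-2.66, 2.66]. Speed limits (rad/s): [2.39, 2.39, 2.79, 3.14, 3.14, 3.14].

INTERFACE

Orientations are given as a rotation vector (axis times angle).
In Python, from plant import robot, imaging gives the robot as it stands.
- The arm moves only by the shell command python3 -m inch 'ROWS' [OPENING] [FORCE]. ROWS is JSON, a list of rows, each an object of numbers: "x", "y", "z": the shift along the tool's x, y, z in mm; "twist": the turn about the tool's y in rad. In form: [{"x": .., "y": .., "z": .., "twist": ..}, ...]. A call has 1 to 12 rows; each row shifts and turns the commanded pose from where the row before left it, along the tool's axes as they then stand; what a row does not reach is not made up. A row lasts 1/10 s, in which the tool goes at most 50 mm and 8.59 degrees, less where a joint would pass 70% of its speed; a pose out of reach is approached as far as the arm can. A call with a gripper value outside its range is refused whole. OPENING is the gripper command: -1 is shut, 1 is fully open, values between are in proportion, set as the call begins (- or left out, the last holds). The fingers move at their own pace and stop on an object; FORCE is the grip in N (left out, the last holds). Time passes only in rows, so rows that do not move let the fingers close. It gives the time, the measured TCP pose, the force and the opening at its end, in the units of the state.
- robot.read_state(): the state, without advancing time (a new reading comes with each control period).
- imaging.read_camera(name): name is "scene" or "top" or "wrist"; returns a dict with "color" (420x560x3 uint8, red, green, blue), "depth" (420x560 float32, m along the optical axis (not along the pixel's ray), 0 where there is no reading), "fx", "fy", "cx", "cy" (pixels), "k1" (the pictures are not rectified: a ray, as slopes to the right and down, at radius r is drawn at 1 + k1 r^2 times it, then the intrinsics apply), "rvec" (rotation vector, rad) and "tvec" (3), from world to camera coordinates, as OpenCV has them; the wrist camera has in their place "tool_from_camera" (4x4, takes a point from camera to tool coordinates, whose origin is the TCP and whose axes are the tool frame's). Camera axes: x right, y down, z forward; pixel columns grow to the right and rows downward; lengths in m; the calibration is good to about 2 mm. A picture is of the moment at which its call begins: read the wrist's pose just before it.
- robot.close_job(): hands the job in, once; it reports no verdict.
The state is a dict: "t": time; "q": joint angles; "dq": joint speeds; "joint_torque": joint torques, N m; "tool_pos": TCP position; "orientation": TCP orientation; "force": force on the tool from outside, world axes, zero at the start; "wrist_torque": the same for the moment, N m; "opening": finger opening in m.
Only numpy, scipy, OpenCV 4.12 (cv2) and the standard library are available. Lean on these libraries where they do the work, as an engineer would, in place of code of your own. Each camera call takes 0.05 s, during which the arm holds its last target.

## Working session

There is one attempt and no reset: what is moved stays moved. The work goes in short steps, Python scripts to look and compute and a shell command to move; the robot and the scene stay as the last step left them, time stands still between calls to the robot, and variables do not carry over. Pictures are saved under pics/ and viewed, and the job is handed in when it is done.

```bash
ls; mkdir -p pics
cat > h.py <<'E'
import numpy as np, cv2
from scipy.spatial.transform import Rotation as R
from plant import robot, imaging
def cam(name):
    s=robot.read_state(); c=imaging.read_camera(name)
    if name=="wrist":
        T=np.eye(4);T[:3,:3]=R.from_rotvec(s["orientation"]).as_matrix();T[:3,3]=s["tool_pos"]
        W=T@np.array(c["tool_from_camera"])
    else:
        E=np.eye(4);E[:3,:3]=R.from_rotvec(np.ravel(c["rvec"])).as_matrix();E[:3,3]=np.ravel(c["tvec"]);W=np.linalg.inv(E)
    c["W"]=W; return c
def cloud(c):
    h,w=c["depth"].shape
    u,v=np.meshgrid(np.arange(w),np.arange(h))
    K=np.array([[c["fx"],0,c["cx"]],[0,c["fy"],c["cy"]],[0,0,1.]])
    p=cv2.undistortPoints(np.stack([u,v],-1).reshape(-1,1,2).astype(float),K,np.array([c["k1"],0,0,0.])).reshape(h,w,2)
    d=c["depth"]; P=np.dstack([p*d[...,None],d])
    P=P@c["W"][:3,:3].T+c["W"][:3,3]; P[d==0]=np.nan
    return P
def save(c,n): cv2.imwrite("pics/"+n,c["color"][...,::-1])
E
python3 - <<'E'
from h import *
print(robot.read_state())
for n in ("scene","top","wrist"):
    c=cam(n); save(c,n+"0.png"); np.savez("/tmp/%s0.npz"%n,P=cloud(c),color=c["color"]); print(n,c["W"].round(3).tolist(),c["fx"],c["k1"])
E
```

```text
pics
{'t': 0.0, 'q': array([-1.32939985e+00,  1.31153650e-01,  1.48929477e+00, -2.44046893e-06,
        1.52300384e+00, -8.53985392e-02]), 'dq': array([-0.00062147, -0.0002407 ,  0.00166967, -0.00018306,  0.00100078,
       -0.00010074]), 'joint_torque': array([ 2.12093651e-04, -5.59852231e+01, -4.91757274e+01,  7.66511704e-02,
        3.55597422e-02, -1.72433552e-04]), 'tool_pos': array([ 0.19257059, -0.56800863,  0.40368312]), 'orientation': array([-1.34502278,  0.96618009, -0.96383659]), 'force': array([0.07900784, 0.49565509, 0.0600087 ]), 'wrist_torque': array([ 0.02476942, -0.08095706, -0.05353959]), 'opening': 0.09276026228601154}
scene [[-0.868, -0.241, 0.434, 0.141], [-0.496, 0.394, -0.774, 0.747], [0.016, -0.887, -0.461, 0.477], [0.0, 0.0, 0.0, 1.0]] 402.69310384618916 0.003440247823957453
top [[-0.015, -0.988, 0.155, 0.368], [-1.0, 0.016, 0.01, 0.048], [-0.013, -0.155, -0.988, 1.231], [0.0, 0.0, 0.0, 1.0]] 487.24042756216795 -0.002571748288971787
wrist [[0.322, -0.913, -0.25, 0.262], [-0.947, -0.311, -0.083, -0.545], [-0.002, 0.263, -0.965, 0.384], [0.0, 0.0, 0.0, 1.0]] 370.31269003938604 0.01796770434424138
```

View pics/scene0.png

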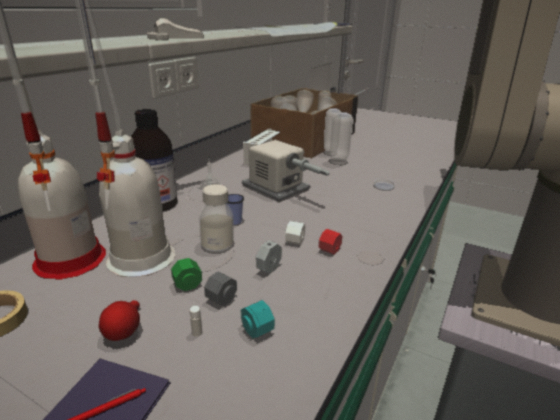

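View pics/top0.png

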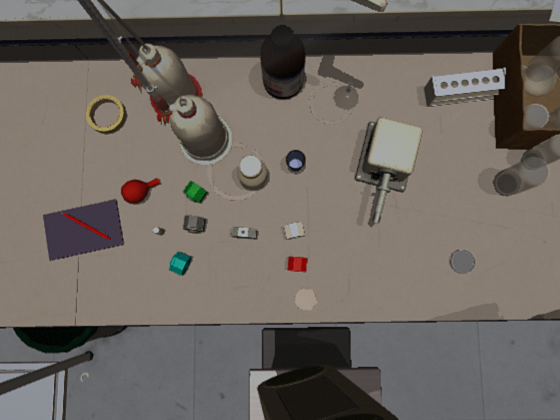

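Run:
```python
from h import *
s=robot.read_state();M=R.from_rotvec(s["orientation"]).as_matrix();print(M.round(3));print(s["t"])
for n in("scene","top"):
    d=np.load("/tmp/%s0.npz"%n);P=d["P"]
    print(np.nanmin(P.reshape(-1,3),0),np.nanmax(P.reshape(-1,3),0))
```

```text
[[ 0.321 -0.     0.947]
 [-0.947  0.001  0.321]
 [-0.001 -1.     0.   ]]
0.15
[-0.16570261 -2.52293403 -0.92176832] [1.43740482 0.62658144 0.51859468]
[-0.21712872 -1.08028431 -0.92333025] [0.98171613 1.31020049 0.68937268]
```

Run:
```python
from h import *
d=np.load("/tmp/top0.npz");P=d["P"]
for n,(u,v) in dict(weight=(243,232),sleeve=(293,230),cap=(195,223),vial=(157,231),cup=(296,160),bottle=(250,170),red=(297,264),tip=(376,222),sp=(382,190),unit=(395,150)).items():
    print(n,P[v,u].round(3))
i=cv2.imread("pics/top0.png")[90:300,120:440]; cv2.imwrite("pics/topz.png",cv2.resize(i,None,fx=2.5,fy=2.5,interpolation=cv2.INTER_CUBIC))
# spindle points
Q=P.reshape(-1,3)
m=(Q[:,2]>0.085)&(Q[:,2]<0.135)&(Q[:,1]<-0.1)&(Q[:,1]>-0.3)&(Q[:,0]>0.3)&(Q[:,0]<0.58)
S=Q[m];print(len(S));
for x in np.arange(0.34,0.58,.01):
    k=S[abs(S[:,0]-x)<.005]
    if len(k):print(x.round(3),len(k),k[:,1].min().round(4),k[:,1].max().round(4),k[:,2].max().round(4))
```

```text
weight [0.483 0.166 0.06 ]
sleeve [0.487 0.045 0.047]
cap [0.508 0.285 0.049]
vial [0.49  0.377 0.051]
cup [0.672 0.034 0.007]
bottle [0.618 0.142 0.137]
red [0.405 0.037 0.044]
tip [ 0.497 -0.147  0.104]
sp [ 0.571 -0.163  0.112]
unit [ 0.663 -0.195  0.126]
295
0.49 3 -0.1498 -0.1451 0.104
0.5 29 -0.1565 -0.1402 0.1088
0.51 31 -0.1579 -0.1409 0.1106
0.52 29 -0.1604 -0.1459 0.1162
0.53 32 -0.1659 -0.1467 0.1136
0.54 30 -0.1682 -0.1492 0.1118
0.55 33 -0.1714 -0.1524 0.1148
0.56 34 -0.1733 -0.1547 0.1119
0.57 55 -0.1834 -0.1526 0.1186
```

View pics/topz.png

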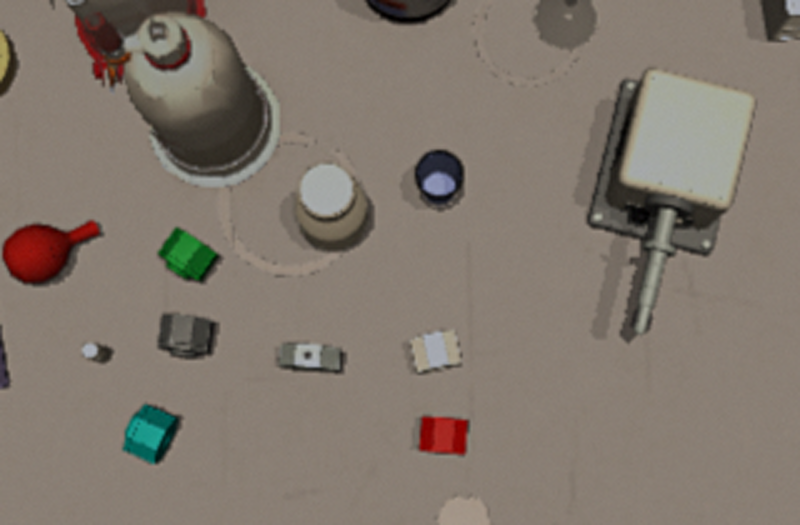

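View pics/wrist0.png

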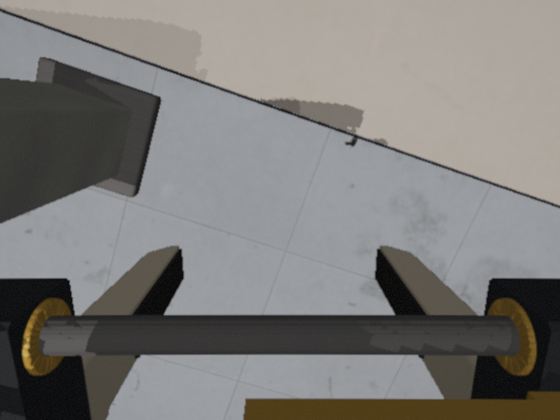

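```bash
cat >> h.py <<'E'
def go(x,y,z,yaw):
    s=robot.read_state();M=R.from_rotvec(s["orientation"]).as_matrix()
    cy=np.arctan2(M[1,2],M[0,2]); d=np.array([x,y,z])-s["tool_pos"]
    tw=cy-yaw
    # shifts with twist applied after / before
    print("t",round(s["t"],2),"yaw now %.4f twist %.4f"%(cy,tw),"tool shift now(mm)",(M.T@d*1000).round(1), "pos",s["tool_pos"].round(4),"F",s["force"].round(2),"open",round(s["opening"],4))
    c,sn=np.cos(yaw),np.sin(yaw); M2=np.array([[sn,0,c],[-c,0,sn],[0,-1,0]])
    print("  after-twist shift",(M2.T@d*1000).round(1))
E
python3 - <<'E'
from h import *
go(.52,-.153,.40,-.25)
E
```

```text
t 0.15 yaw now 0.3268 twist 0.5768 tool shift now(mm) [-288.     4.4  443.3] pos [ 0.1926 -0.5681  0.4039] F [-0.92  0.02 -0.21] open 0.0928
  after-twist shift [-483.2    3.9  214.6]
```

```bash
python3 -m inch '[{"twist":0.144},{"twist":0.144},{"twist":0.144},{"twist":0.145},{"x":-48,"z":10},{"x":-48,"z":20},{"x":-48,"z":20},{"x":-48,"z":20},{"x":-48,"z":20},{"x":-48,"z":20},{"x":-48,"z":20},{"x":-48,"z":20}]'; python3 -m inch '[{"x":-48,"z":20},{"x":-48,"z":16},{},{},{}]'
python3 - <<'E'
from h import *
c=cam("wrist");save(c,"w1.png");P=cloud(c);np.savez("/tmp/w1.npz",P=P,color=c["color"])
go(.49,-.146,.40,-.25)
Q=P.reshape(-1,3)
m=(Q[:,2]>0.085)&(Q[:,2]<0.125)&(Q[:,1]<-0.1)&(Q[:,1]>-0.22)&(Q[:,0]>0.45)&(Q[:,0]<0.62)
S=Q[m];print(len(S));
for x in np.arange(0.48,0.63,.01):
    k=S[abs(S[:,0]-x)<.003]
    if len(k):print(x.round(3),len(k),k[:,1].min().round(4),k[:,1].max().round(4),k[:,1].mean().round(4),k[:,2].max().round(4))
E
```

```text
t 0.2 yaw now 0.3268 twist 0.5768 tool shift now(mm) [-304.3    4.5  417.2] pos [ 0.1926 -0.5681  0.4041] F [ 0.36  0.56 -0.08] open 0.0928
  after-twist shift [-482.6    4.1  183.7]
0$[0]: bad value
$[0]: bad value
```

View pics/w1.png

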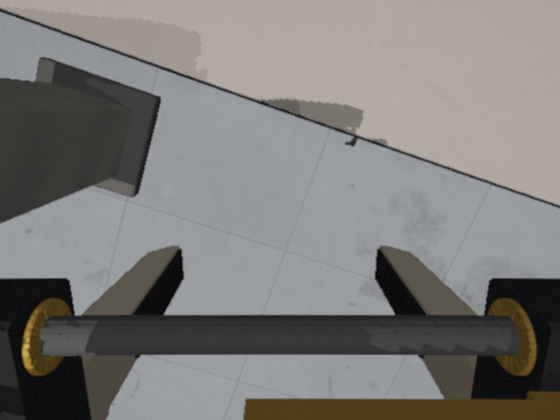

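The move was refused because each row needs all four keys, so the picture is unchanged (bare floor below the gripper). I'll send it again with the keys filled in.

```bash
python3 -m inch '[{"x":0,"y":0,"z":0,"twist":0.144},{"x":0,"y":0,"z":0,"twist":0.144},{"x":0,"y":0,"z":0,"twist":0.144},{"x":0,"y":0,"z":0,"twist":0.145},{"x":-48,"y":0,"z":10,"twist":0},{"x":-44,"y":0,"z":20,"twist":0},{"x":-44,"y":0,"z":20,"twist":0},{"x":-44,"y":0,"z":20,"twist":0},{"x":-44,"y":0,"z":20,"twist":0},{"x":-44,"y":0,"z":20,"twist":0},{"x":-44,"y":0,"z":20,"twist":0},{"x":-44,"y":0,"z":20,"twist":0}]'; python3 -m inch '[{"x":-44,"y":0,"z":20,"twist":0},{"x":-44,"y":4,"z":14,"twist":0},{"x":-38,"y":0,"z":0,"twist":0},{"x":0,"y":0,"z":0,"twist":0},{"x":0,"y":0,"z":0,"twist":0}]'
python3 - <<'E'
from h import *
c=cam("wrist");save(c,"w2.png");P=cloud(c);np.savez("/tmp/w2.npz",P=P,color=c["color"])
go(.49,-.146,.40,-.25)
Q=P.reshape(-1,3)
m=(Q[:,2]>0.085)&(Q[:,2]<0.125)&(Q[:,1]<-0.1)&(Q[:,1]>-0.22)&(Q[:,0]>0.45)&(Q[:,0]<0.62)
S=Q[m];print(len(S));
for x in np.arange(0.48,0.63,.01):
    k=S[abs(S[:,0]-x)<.003]
    if len(k):print(x.round(3),len(k),k[:,1].min().round(4),k[:,1].max().round(4),k[:,1].mean().round(4),k[:,2].max().round(4))
E
```

```text
t: 1.4
tool_pos: [0.4269, -0.2587, 0.4048]
orientation: [-1.08, 1.391, -1.391]
force: [0.3, -0.5, 0.2]
opening: 0.0929
t: 1.9
tool_pos: [0.4904, -0.1462, 0.4006]
orientation: [-1.082, 1.39, -1.39]
force: [0.6, 0.2, 1.0]
opening: 0.0931
t 1.95 yaw now -0.2495 twist 0.0005 tool shift now(mm) [-1.   0.7 -0.4] pos [ 0.4901 -0.147   0.4007] F [ 0.5  -0.69 -0.61] open 0.093
  after-twist shift [-1.   0.7 -0.4]
6543
0.49 3 -0.149 -0.1474 -0.1481 0.1045
0.5 164 -0.1571 -0.1393 -0.1484 0.1085
0.51 180 -0.1587 -0.1406 -0.1498 0.1083
0.52 156 -0.1618 -0.1456 -0.1536 0.1099
0.53 195 -0.1652 -0.1467 -0.1559 0.1101
0.54 200 -0.1675 -0.1493 -0.1585 0.1105
0.55 207 -0.1707 -0.1521 -0.1614 0.1108
0.56 205 -0.1732 -0.1554 -0.1644 0.1103
0.57 335 -0.1835 -0.1551 -0.1701 0.1181
0.58 254 -0.1788 -0.1534 -0.1681 0.1158
0.59 237 -0.1819 -0.1631 -0.1726 0.1112
0.6 242 -0.1992 -0.1666 -0.1756 0.1107
0.61 1235 -0.22 -0.1622 -0.1937 0.1249
0.62 334 -0.2047 -0.1569 -0.18 0.1245
```

View pics/w2.png

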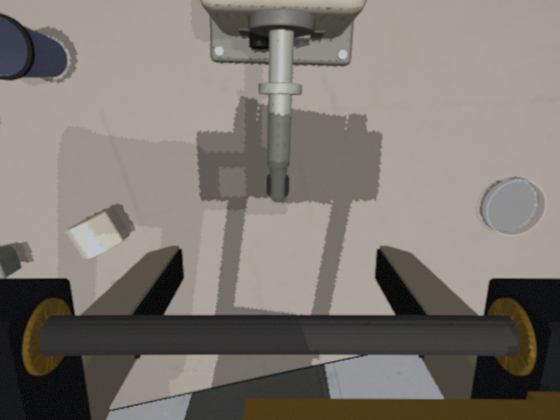

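```bash
cat > fit.py <<'E'
from h import *
from scipy.optimize import least_squares
def fitaxis(P,x0,x1,y0,y1,r=.0085):
    Q=P.reshape(-1,3);Q=Q[(Q[:,0]>x0)&(Q[:,0]<x1)&(Q[:,1]>y0)&(Q[:,1]<y1)&(Q[:,2]>.095)&(Q[:,2]<.125)]
    xm=(x0+x1)/2
    f=lambda p:(lambda D:np.hypot((D[:,1]-p[0]-p[1]*(D[:,0]-xm))/np.hypot(1,p[1]),D[:,2]-p[2]-p[3]*(D[:,0]-xm))-r)(Q)
    s=least_squares(f,[Q[:,1].mean(),-.27,.1,0],loss="soft_l1",f_scale=.001)
    return xm,s.x,len(Q),np.sqrt(np.mean(f(s.x)**2))
E
python3 - <<'E'
from fit import *
P=np.load("/tmp/w2.npz")["P"]
for a,b in((.52,.565),(.53,.565),(.52,.56)):
    print(fitaxis(P,a,b,-.185,-.135), )
P0=np.load("/tmp/top0.npz")["P"];print(fitaxis(P0,.52,.565,-.185,-.135))
Q=P.reshape(-1,3)
T=Q[abs(Q[:,2])<.012];print("table z",np.median(T[:,2]))
T=P0.reshape(-1,3);T=T[(abs(T[:,2])<.012)&(T[:,0]>.35)&(T[:,0]<.6)&(abs(T[:,1])<.3)];print("top table z",np.median(T[:,2]))
s=robot.read_state();c=cam("wrist");print(np.array(c["tool_from_camera"]).round(4),c["cx"],c["cy"])
# finger in tool frame
M=R.from_rotvec(s["orientation"]).as_matrix();Pt=(P-s["tool_pos"])@M
for v in(255,265,275):
  for u in range(150,186,4):print(v,u,Pt[v,u].round(4),end=" ")
  print()
  for u in range(372,412,4):print(v,u,Pt[v,u].round(4),end=" ")
  print()
E
```

```text
(0.5425, array([-0.15935485, -0.27631075,  0.10046391,  0.00129412]), 1481, np.float64(0.0005863465080531388))
(0.5475, array([-0.16072865, -0.27916863,  0.10047961, -0.00164547]), 1179, np.float64(0.0005764384907161315))
(0.54, array([-0.15865448, -0.2746202 ,  0.10046705,  0.00233099]), 1309, np.float64(0.0005819438006743521))
(0.5425, array([-0.15942859, -0.25144224,  0.10127331, -0.00324481]), 143, np.float64(0.0018075959636694935))
table z 0.000688156475762175
top table z 0.0009209287947672395
[[ 1.000e+00  8.000e-04 -2.000e-04  4.000e-04]
 [ 4.000e-04 -2.638e-01  9.646e-01  1.930e-02]
 [ 7.000e-04 -9.646e-01 -2.638e-01  7.300e-02]
 [ 0.000e+00  0.000e+00  0.000e+00  1.000e+00]] 278.92708180226344 207.9854106944126
255 150 [-0.058   0.1736  0.009 ] 255 154 [-0.0564  0.1739  0.0088] 255 158 [-0.0547  0.1744  0.0087] 255 162 [-0.0527  0.1735  0.009 ] 255 166 [-0.0512  0.1746  0.0086] 255 170 [-0.0497  0.1753  0.0083] 255 174 [-0.0485  0.1773  0.0075] 255 178 [-0.0471  0.1788  0.0068] 255 182 [-0.1073  0.4003 -0.0852] 
255 372 [ 0.1021  0.3997 -0.0844] 255 376 [ 0.1069  0.4012 -0.0
[... 803 characters left out ...]
635 0.0089] 265 404 [0.0515 0.1622 0.0095] 265 408 [0.0535 0.1629 0.0092] 
275 150 [-0.0513  0.1536  0.0088] 275 154 [-0.0498  0.1538  0.0087] 275 158 [-0.0486  0.1547  0.0083] 275 162 [-0.0476  0.1566  0.0074] 275 166 [-0.0465  0.1581  0.0067] 275 170 [-0.047   0.1647  0.0035] 275 174 [-0.047   0.1703  0.0008] 275 178 [-0.0471  0.1764 -0.0021] 275 182 [-0.0475  0.1843 -0.0059] 
275 372 [ 0.1039  0.4003 -0.1087] 275 376 [ 0.0463  0.1833 -0.0052] 275 380 [ 0.0461  0.1764 -0.0018] 275 384 [0.0461 0.1703 0.0011] 275 388 [0.0461 0.1649 0.0036] 275 392 [0.0459 0.159  0.0065] 275 396 [0.0464 0.1559 0.008 ] 275 400 [0.0478 0.1552 0.0083] 275 404 [0.0483 0.1524 0.0097] 275 408 [0.0502 0.1531 0.0093]
```

Run:
```python
from fit import *
P=np.load("/tmp/w2.npz")["P"];Q=P.reshape(-1,3)
yaw=-.268;u=np.array([np.cos(yaw),np.sin(yaw)]);o=np.array([.5425,-.1595])
s=(Q[:,:2]-o)@u;l=(Q[:,:2]-o)@np.array([-u[1],u[0]])
m=(Q[:,2]>.09)&(Q[:,2]<.125)&(abs(l)<.02)&(s>-.08)&(s<.06)
for a in np.arange(-.06,.055,.004):
    k=m&(abs(s-a)<.002)
    if k.any():print(a.round(3),k.sum(),l[k].min().round(4),l[k].max().round(4),np.percentile(Q[k,2],95).round(4))
print("tip s",np.percentile(s[m],[0,.1,.5,1]))
k=m&(Q[:,2]>.112);print("shoulder s",np.percentile(s[k],[1,5,50,95]))
go(.43,.166,.40,-.1)
```

```text
-0.052 17 -0.003 0.004 0.1049
-0.048 60 -0.006 0.0064 0.1073
-0.044 113 -0.0083 0.0087 0.1075
-0.04 120 -0.0082 0.0088 0.1073
-0.036 121 -0.0081 0.0088 0.1073
-0.032 113 -0.008 0.0089 0.1076
-0.028 87 -0.0055 0.0067 0.1071
-0.024 93 -0.0077 0.0082 0.1089
-0.02 122 -0.0076 0.0083 0.1096
-0.016 116 -0.0075 0.0083 0.1096
-0.012 126 -0.0082 0.0084 0.1096
-0.008 125 -0.0081 0.0084 0.1096
-0.004 130 -0.0079 0.0085 0.1095
0.0 124 -0.0078 0.0085 0.1098
0.004 133 -0.0077 0.0086 0.1096
0.008 139 -0.0083 0.0086 0.1094
0.012 122 -0.0083 0.0079 0.1096
0.016 130 -0.0081 0.008 0.1095
0.02 135 -0.008 0.008 0.1097
0.024 138 -0.0079 0.0081 0.1094
0.028 225 -0.0155 0.0152 0.1164
0.032 269 -0.0154 0.0152 0.1167
0.036 153 -0.0153 0.0152 0.116
0.04 143 -0.0081 0.0083 0.1099
0.044 147 -0.008 0.0084 0.1097
0.048 155 -0.0085 0.0084 0.1096
0.052 148 -0.0085 0.0077 0.1099
tip s [-0.05142613 -0.05111835 -0.04964107 -0.04818918]
shoulder s [0.0281718  0.02836933 0.03144199 0.03452243]
t 2.0 yaw now -0.2507 twist -0.1507 tool shift now(mm) [-288.9    0.6 -135.9] pos [ 0.49   -0.1476  0.4007] F [ 0.16 -0.47  0.11] open 0.0931
  after-twist shift [-306.     0.7  -91. ]
```

```bash
python3 -m inch '[{"x":-20,"y":0,"z":-20,"twist":-0.05},{"x":-40,"y":0,"z":-20,"twist":-0.05},{"x":-45,"y":0,"z":-20,"twist":-0.05},{"x":-45,"y":0,"z":-20,"twist":0},{"x":-45,"y":0,"z":-12,"twist":0},{"x":-45,"y":0,"z":0,"twist":0},{"x":-40,"y":0,"z":0,"twist":0},{"x":-25,"y":0,"z":0,"twist":0},{"x":0,"y":0,"z":0,"twist":0},{"x":0,"y":0,"z":0,"twist":0}]'
python3 - <<'E'
from h import *
c=cam("wrist");save(c,"w3.png");P=cloud(c);np.savez("/tmp/w3.npz",P=P,color=c["color"])
go(.43,.166,.40,-.1)
Q=P.reshape(-1,3)
for n,(x,y,zl,zh) in dict(weight=(.483,.166,.05,.07),sleeve=(.487,.045,.038,.055),cap=(.505,.285,.041,.058)).items():
    k=Q[(np.hypot(Q[:,0]-x,Q[:,1]-y)<.045)&(Q[:,2]>zl)&(Q[:,2]<zh)]
    r=cv2.minAreaRect((k[:,:2]*1000).astype(np.float32)); print(n,len(k),r,np.median(k[:,2]))
    k=Q[(np.hypot(Q[:,0]-x,Q[:,1]-y)<.05)&(Q[:,2]>.012)&(Q[:,2]<.07)]
    print("   all",cv2.minAreaRect((k[:,:2]*1000).astype(np.float32)))
E
```

```text
t: 3.0
tool_pos: [0.4396, 0.1695, 0.4006]
orientation: [-1.161, 1.283, -1.283]
force: [-0.3, 0.3, 0.1]
opening: 0.0929
t 3.05 yaw now -0.1016 twist -0.0016 tool shift now(mm) [ 4.   0.7 -9.2] pos [0.4396 0.1691 0.4007] F [-0.33 -0.79  0.39] open 0.0931
  after-twist shift [ 4.   0.7 -9.2]
weight 1378 ((482.0365905761719, 167.30992126464844), (48.071044921875, 21.961881637573242), 84.79625701904297) 0.059834245994732804
   all ((482.0503234863281, 167.20594787597656), (60.01664352416992, 22.026670455932617), 84.84046173095703)
sleeve 1592 ((486.4688415527344, 44.007598876953125), (34.13484573364258, 38.85838317871094), 11.561519622802734) 0.045734376944675054
   all ((486.526611328125, 43.38683319091797), (34.161720275878906, 46.18761444091797), 11.216682434082031)
cap 1750 ((507.6615905761719, 291.50909423828125), (41.447845458984375, 33.961849212646484), 82.03396606445312) 0.04985812464876538
   all ((504.94390869140625, 291.458984375), (49.39973831176758, 39.31052017211914), 82.3484878540039)
```

View pics/w3.png

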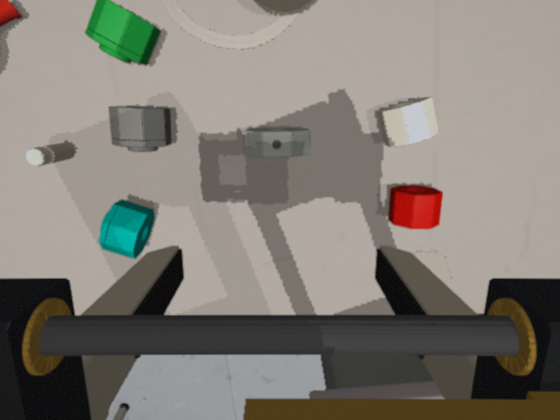

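```bash
python3 -m inch '[{"x":-2,"y":20,"z":20,"twist":-0.0106},{"x":0,"y":40,"z":22.4,"twist":0},{"x":0,"y":45,"z":0,"twist":0},{"x":0,"y":45,"z":0,"twist":0},{"x":0,"y":35,"z":0,"twist":0},{"x":0,"y":18.5,"z":0,"twist":0},{"x":0,"y":0,"z":0,"twist":0},{"x":0,"y":0,"z":0,"twist":0}]'
python3 - <<'E'
from h import *
go(.482,.1673,.197,-.091)
E
```

```text
t: 3.85
tool_pos: [0.4821, 0.1671, 0.1978]
orientation: [-1.165, 1.276, -1.276]
force: [-0.3, -0.4, 0.1]
opening: 0.0931
t 3.85 yaw now -0.0915 twist -0.0005 tool shift now(mm) [-0.2  0.8 -0.2] pos [0.4821 0.1671 0.1978] F [-0.27 -0.37  0.14] open 0.0931
  after-twist shift [-0.2  0.8 -0.2]
```

```bash
python3 -m inch '[{"x":0,"y":0,"z":0,"twist":0},{"x":0,"y":0,"z":0,"twist":0},{"x":0,"y":0,"z":0,"twist":0},{"x":0,"y":0,"z":0,"twist":0},{"x":0,"y":0,"z":0,"twist":0},{"x":0,"y":0,"z":0,"twist":0},{"x":0,"y":0,"z":0,"twist":0},{"x":0,"y":0,"z":0,"twist":0}]' -1 40
python3 - <<'E'
from h import *
go(.482,.1673,.197,-.091)
E
```

```text
t: 4.65
tool_pos: [0.4819, 0.1684, 0.1977]
orientation: [-1.165, 1.274, -1.275]
force: [-1.8, -1.0, 6.2]
opening: 0.0601
t 4.65 yaw now -0.0894 twist 0.0016 tool shift now(mm) [1.1 0.7 0.2] pos [0.4819 0.1684 0.1977] F [-1.8  -1.02  6.2 ] open 0.0601
  after-twist shift [1.1 0.7 0.2]
```

```bash
python3 -m inch '[{"x":0,"y":-20,"z":0,"twist":0},{"x":0,"y":-30,"z":0,"twist":0.06},{"x":0,"y":-20,"z":0,"twist":0.06},{"x":20,"y":0,"z":0,"twist":0.0626},{"x":40,"y":0,"z":0,"twist":0},{"x":45,"y":0,"z":10,"twist":0},{"x":45,"y":0,"z":10,"twist":0},{"x":45,"y":0,"z":14,"twist":0},{"x":45,"y":0,"z":15,"twist":0},{"x":40,"y":0,"z":15,"twist":0},{"x":19.7,"y":0,"z":0,"twist":0},{"x":0,"y":0,"z":0,"twist":0}]'
python3 -m inch '[{"x":0,"y":0,"z":0,"twist":0},{"x":0,"y":0,"z":0,"twist":0}]'
python3 - <<'E'
from h import *
c=cam("wrist");save(c,"w4.png");P=cloud(c);np.savez("/tmp/w4.npz",P=P,color=c["color"])
go(.463,-.1375,.2677,-.272)
E
```

```text
t: 5.85
tool_pos: [0.4632, -0.1401, 0.2665]
orientation: [-1.067, 1.41, -1.409]
force: [0.9, 0.5, -2.9]
opening: 0.0598
t: 6.05
tool_pos: [0.4639, -0.1369, 0.2667]
orientation: [-1.068, 1.407, -1.405]
force: [-0.4, 0.2, -3.0]
opening: 0.0592
t 6.1 yaw now -0.2709 twist 0.0011 tool shift now(mm) [ 1.  -0.8 -0.7] pos [ 0.464  -0.1367  0.2669] F [-0.37  0.23 -3.39] open 0.0594
  after-twist shift [ 1.  -0.8 -0.7]
```

View pics/w4.png

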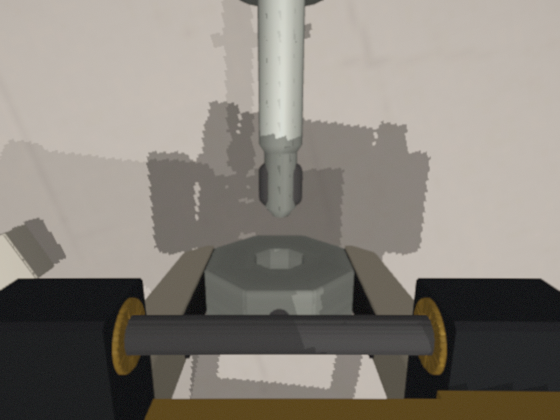

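```bash
cat > rel.py <<'E'
import sys
from fit import *
def rel(c,P=None):
    s=robot.read_state()
    P=cloud(c); Tt=np.linalg.inv(c["W"]@np.linalg.inv(np.array(c["tool_from_camera"])))
    Q=P.reshape(-1,3); Q=Q[~np.isnan(Q[:,0])]
    Tq=Q@Tt[:3,:3].T+Tt[:3,3]
    return Q,Tq
if __name__=="__main__":
    c=cam("wrist"); save(c,sys.argv[1]); Q,T=rel(c)
    # rod in tool frame: h above = -(y)
    m=(Q[:,2]>.09)&(Q[:,2]<.125)&(abs(T[:,0])<.02)&(T[:,2]>.0)
    for a in np.arange(.0,.14,.01):
        k=m&(abs(T[:,2]-a)<.003)
        if k.sum()>5: print("rod z%.3f n%d xmid %.4f w %.4f top y %.4f"%(a,k.sum(),(T[k,0].min()+T[k,0].max())/2,np.ptp(T[k,0]),np.percentile(T[k,1],5)))
    m=(abs(T[:,2])<.03)&(abs(T[:,0])<.036)&(T[:,1]>.125)&(T[:,1]<.20)
    # fingers excluded by x range
    k=m&(abs(T[:,0])<.01);y0=np.percentile(T[k,1],3)
    top=m&(T[:,1]<y0+.003)
    print("held top y %.4f x %.4f..%.4f z %.4f..%.4f"%(y0,*np.percentile(T[top,0],[1,99]),*np.percentile(T[top,2],[1,99])))
    print(np.array(robot.read_state()["tool_pos"]).round(4))
E
python3 rel.py w5.png
```

```text
rod z0.000 n151 xmid -0.0000 w 0.0399 top y 0.1420
rod z0.010 n3120 xmid -0.0000 w 0.0400 top y 0.1428
rod z0.030 n91 xmid 0.0007 w 0.0085 top y 0.1610
rod z0.040 n631 xmid 0.0008 w 0.0171 top y 0.1593
rod z0.050 n619 xmid 0.0010 w 0.0172 top y 0.1593
rod z0.060 n657 xmid 0.0010 w 0.0168 top y 0.1573
rod z0.070 n742 xmid 0.0010 w 0.0165 top y 0.1573
rod z0.080 n804 xmid 0.0009 w 0.0170 top y 0.1572
rod z0.090 n860 xmid 0.0011 w 0.0170 top y 0.1572
rod z0.100 n924 xmid 0.0013 w 0.0171 top y 0.1571
rod z0.110 n280 xmid 0.0015 w 0.0306 top y 0.1581
held top y 0.1362 x -0.0355..0.0355 z -0.0068..0.0111
[ 0.464  -0.1367  0.267 ]
```

```bash
python3 -m inch '[{"x":1,"y":-0.7,"z":0,"twist":0.008},{"x":0,"y":0,"z":4,"twist":0},{"x":0,"y":0,"z":5,"twist":0},{"x":0,"y":0,"z":5,"twist":0},{"x":0,"y":0,"z":5,"twist":0},{"x":0,"y":0,"z":5,"twist":0},{"x":0,"y":0,"z":5,"twist":0},{"x":0,"y":0,"z":0,"twist":0},{"x":0,"y":0,"z":0,"twist":0}]'
python3 rel.py w6.png
```

```text
t: 7.05
tool_pos: [0.4919, -0.1467, 0.268]
orientation: [-1.063, 1.412, -1.412]
force: [2.3, 2.5, -3.1]
opening: 0.0599
rod z0.000 n51 xmid 0.0001 w 0.0398 top y 0.1430
rod z0.010 n3150 xmid -0.0000 w 0.0400 top y 0.1439
rod z0.020 n548 xmid -0.0015 w 0.0173 top y 0.1603
rod z0.030 n490 xmid -0.0017 w 0.0167 top y 0.1586
rod z0.040 n634 xmid -0.0014 w 0.0168 top y 0.1584
rod z0.050 n661 xmid -0.0016 w 0.0170 top y 0.1584
rod z0.060 n689 xmid -0.0015 w 0.0166 top y 0.1584
rod z0.070 n738 xmid -0.0018 w 0.0167 top y 0.1584
rod z0.080 n1295 xmid -0.0016 w 0.0315 top y 0.1514
rod z0.090 n720 xmid 0.0010 w 0.0231 top y 0.1568
rod z0.100 n892 xmid -0.0016 w 0.0171 top y 0.1582
rod z0.110 n188 xmid -0.0017 w 0.0172 top y 0.1587
held top y 0.1363 x -0.0355..0.0356 z -0.0064..0.0110
[ 0.4918 -0.1466  0.268 ]
```

View pics/w6.png

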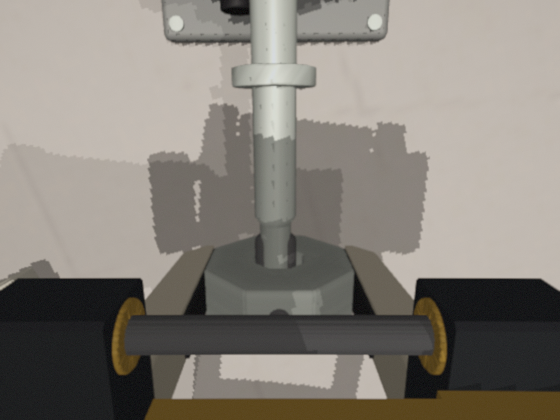

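```bash
python3 -m inch '[{"x":-1.3,"y":0,"z":0,"twist":0},{"x":0,"y":0,"z":0,"twist":0},{"x":0,"y":0,"z":0,"twist":0}]'
python3 rel.py w7.png | tail -9; python3 rel.py w7b.png | tail -5
```

```text
t: 7.4
tool_pos: [0.4918, -0.1456, 0.2679]
orientation: [-1.064, 1.413, -1.413]
force: [-0.5, -0.7, -3.5]
opening: 0.0597
rod z0.050 n660 xmid -0.0008 w 0.0170 top y 0.1583
rod z0.060 n687 xmid -0.0007 w 0.0166 top y 0.1583
rod z0.070 n744 xmid -0.0010 w 0.0167 top y 0.1583
rod z0.080 n1231 xmid -0.0008 w 0.0313 top y 0.1515
rod z0.090 n774 xmid -0.0008 w 0.0309 top y 0.1524
rod z0.100 n910 xmid -0.0008 w 0.0171 top y 0.1579
rod z0.110 n173 xmid -0.0008 w 0.0167 top y 0.1586
held top y 0.1363 x -0.0356..0.0354 z -0.0070..0.0110
[ 0.4918 -0.1456  0.2679]
rod z0.090 n767 xmid -0.0007 w 0.0303 top y 0.1523
rod z0.100 n931 xmid -0.0009 w 0.0172 top y 0.1582
rod z0.110 n170 xmid -0.0008 w 0.0166 top y 0.1585
held top y 0.1362 x -0.0355..0.0355 z -0.0067..0.0110
[ 0.4918 -0.1456  0.2679]
```

```bash
python3 -m inch '[{"x":-0.8,"y":0,"z":4,"twist":0},{"x":0,"y":0,"z":5,"twist":0},{"x":0,"y":0,"z":5,"twist":0},{"x":0,"y":0,"z":5,"twist":0},{"x":0,"y":0,"z":5,"twist":0},{"x":0,"y":0,"z":0,"twist":0}]'
python3 rel.py w8.png | tail -9
```

```text
t: 8.1
tool_pos: [0.5159, -0.1516, 0.268]
orientation: [-1.063, 1.412, -1.413]
force: [0.9, -1.1, -2.3]
opening: 0.0598
rod z0.040 n609 xmid 0.0002 w 0.0168 top y 0.1585
rod z0.050 n658 xmid 0.0000 w 0.0170 top y 0.1585
rod z0.060 n1504 xmid 0.0001 w 0.0310 top y 0.1512
rod z0.070 n742 xmid -0.0002 w 0.0166 top y 0.1583
rod z0.080 n779 xmid -0.0001 w 0.0162 top y 0.1582
rod z0.090 n835 xmid -0.0001 w 0.0168 top y 0.1582
rod z0.100 n2637 xmid 0.0000 w 0.0400 top y 0.1441
held top y 0.1362 x -0.0354..0.0355 z -0.0066..0.0110
[ 0.5155 -0.1515  0.2679]
```

```bash
python3 -m inch '[{"x":0,"y":0,"z":6,"twist":0},{"x":0,"y":0,"z":6,"twist":0},{"x":0,"y":0,"z":6,"twist":0},{"x":0,"y":0,"z":6,"twist":0},{"x":0,"y":0,"z":6,"twist":0},{"x":0,"y":0,"z":4,"twist":0},{"x":0,"y":0,"z":4,"twist":0},{"x":0,"y":0,"z":0,"twist":0},{"x":0,"y":0,"z":0,"twist":0}]'
python3 rel.py w9.png | tail -9
```

```text
t: 9.05
tool_pos: [0.5517, -0.1619, 0.2678]
orientation: [-1.064, 1.413, -1.412]
force: [0.8, -0.6, -3.8]
opening: 0.0597
rod z0.040 n626 xmid -0.0002 w 0.0167 top y 0.1581
rod z0.050 n654 xmid -0.0002 w 0.0164 top y 0.1581
rod z0.060 n1122 xmid -0.0001 w 0.0398 top y 0.1442
rod z0.070 n2157 xmid -0.0000 w 0.0399 top y 0.1447
rod z0.080 n2420 xmid 0.0000 w 0.0399 top y 0.1432
rod z0.090 n2626 xmid -0.0000 w 0.0400 top y 0.1431
rod z0.100 n2820 xmid -0.0000 w 0.0400 top y 0.1431
held top y 0.1362 x -0.0354..0.0355 z -0.0067..0.0110
[ 0.5516 -0.1619  0.2678]
```

View pics/w9.png

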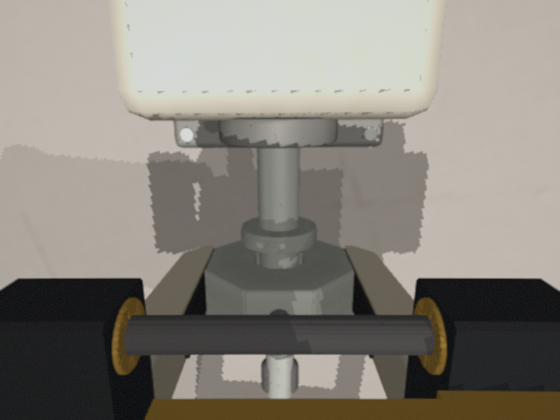

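The weight is on the rod, and a small gap is left to the shoulder at (278,240). I'll advance gently until I feel contact.

```bash
for i in 1; do python3 -m inch '[{"x":0,"y":0,"z":2,"twist":0},{"x":0,"y":0,"z":2,"twist":0},{"x":0,"y":0,"z":2,"twist":0},{"x":0,"y":0,"z":0,"twist":0}]'; python3 -m inch '[{"x":0,"y":0,"z":1,"twist":0},{"x":0,"y":0,"z":1,"twist":0},{"x":0,"y":0,"z":0,"twist":0}]'; done
```

```text
t: 9.5
tool_pos: [0.5578, -0.1637, 0.2681]
orientation: [-1.063, 1.412, -1.413]
force: [0.2, -0.6, -3.7]
opening: 0.0599
t: 9.8
tool_pos: [0.5595, -0.1642, 0.2679]
orientation: [-1.063, 1.413, -1.413]
force: [0.2, -0.3, -3.0]
opening: 0.0597
```

```bash
python3 -m inch '[{"x":0,"y":0,"z":1,"twist":0},{"x":0,"y":0,"z":1,"twist":0},{"x":0,"y":0,"z":0,"twist":0}]'; python3 -m inch '[{"x":0,"y":0,"z":1,"twist":0},{"x":0,"y":0,"z":1,"twist":0},{"x":0,"y":0,"z":0,"twist":0}]'
python3 rel.py w10.png | tail -2
```

```text
t: 10.1
tool_pos: [0.5613, -0.1646, 0.2679]
orientation: [-1.064, 1.413, -1.412]
force: [-2.5, 1.1, -2.3]
opening: 0.0596
t: 10.4
tool_pos: [0.5632, -0.1652, 0.2678]
orientation: [-1.064, 1.413, -1.412]
force: [-4.7, 2.0, -1.4]
opening: 0.0597
held top y 0.1363 x -0.0355..0.0354 z -0.0069..0.0110
[ 0.5632 -0.1652  0.2678]
```

View pics/w10.png

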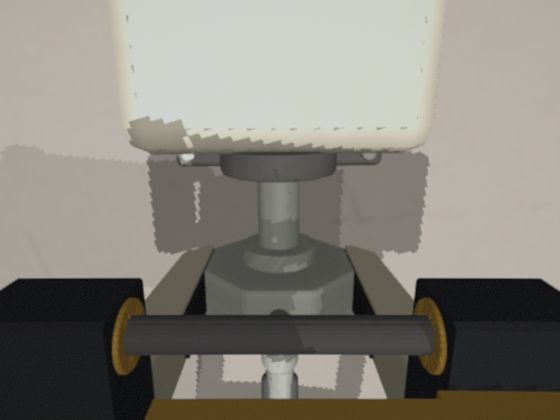

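```bash
python3 -m inch '[{"x":0,"y":0,"z":-2,"twist":0},{"x":0,"y":0,"z":-1.5,"twist":0},{"x":0,"y":0.8,"z":0,"twist":0},{"x":0,"y":0,"z":0,"twist":0}]'; python3 -m inch '[{"x":0,"y":0,"z":0,"twist":0},{"x":0,"y":0,"z":0,"twist":0},{"x":0,"y":0,"z":0,"twist":0},{"x":0,"y":0,"z":0,"twist":0},{"x":0,"y":0,"z":0,"twist":0},{"x":0,"y":0,"z":0,"twist":0}]' 1
python3 rel.py w11.png | tail -2
```

```text
t: 10.85
tool_pos: [0.56, -0.1643, 0.2673]
orientation: [-1.063, 1.412, -1.413]
force: [-1.5, 0.8, -2.5]
opening: 0.0598
t: 11.45
tool_pos: [0.56, -0.1643, 0.2672]
orientation: [-1.063, 1.412, -1.413]
force: [-1.1, -0.5, -0.4]
opening: 0.0927
held top y 0.1373 x -0.0140..0.0147 z 0.0006..0.0104
[ 0.5599 -0.1643  0.2672]
```

View pics/w11.png

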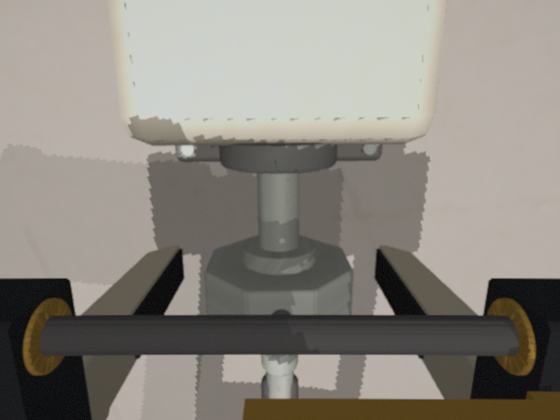

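```bash
python3 -m inch '[{"x":0,"y":-20,"z":0,"twist":0},{"x":0,"y":-35,"z":0,"twist":0},{"x":0,"y":-25,"z":0,"twist":-0.1188},{"x":0,"y":-10,"z":0,"twist":-0.1188},{"x":0,"y":0,"z":0,"twist":-0.1188},{"x":-20,"y":0,"z":0,"twist":-0.1188},{"x":-45,"y":0,"z":-10,"twist":0},{"x":-45,"y":0,"z":-10,"twist":0},{"x":-45,"y":0,"z":-11.6,"twist":0},{"x":-43,"y":10,"z":0,"twist":0},{"x":-20,"y":15,"z":0,"twist":0},{"x":0,"y":10,"z":0,"twist":0}]'
python3 - <<'E'
from h import *
go(.4865,.0435,.194,.196)
c=cam("wrist");save(c,"w12.png");P=cloud(c)
go(.4865,.0435,.194,.196)
Q=P.reshape(-1,3)
k=Q[(np.hypot(Q[:,0]-.4865,Q[:,1]-.0435)<.045)&(Q[:,2]>.012)&(Q[:,2]<.07)]
print("   all",cv2.minAreaRect((k[:,:2]*1000).astype(np.float32)))
E
```

```text
t: 12.7
tool_pos: [0.4882, 0.0461, 0.3214]
orientation: [-1.296, 1.062, -1.061]
force: [0.4, -0.2, -0.3]
opening: 0.0928
t 12.7 yaw now 0.1984 twist 0.0024 tool shift now(mm) [  2.3 127.4  -2.2] pos [0.4882 0.0461 0.3214] F [ 0.38 -0.16 -0.3 ] open 0.0928
  after-twist shift [  2.2 127.4  -2.2]
t 12.75 yaw now 0.1976 twist 0.0016 tool shift now(mm) [  0.9 125.7  -1.5] pos [0.4881 0.0447 0.3197] F [-0.36 -0.77 -2.06] open 0.093
  after-twist shift [  0.9 125.7  -1.8]
   all ((486.8953857421875, 43.755393981933594), (34.19509506225586, 46.10232162475586), 10.609914779663086)
```

View pics/w12.png

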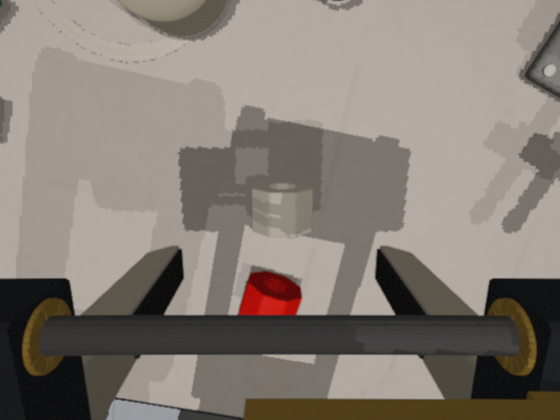

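```bash
python3 -m inch '[{"x":0,"y":25,"z":-1,"twist":0.006},{"x":0,"y":40,"z":0,"twist":0},{"x":0,"y":35,"z":0,"twist":0},{"x":0,"y":18,"z":0,"twist":0},{"x":0,"y":6.5,"z":0,"twist":0},{"x":0,"y":0,"z":0,"twist":0},{"x":0,"y":0,"z":0,"twist":0}]'
python3 - <<'E'
from h import *
go(.4868,.0437,.194,.19)
E
```

```text
t: 13.45
tool_pos: [0.489, 0.043, 0.199]
orientation: [-1.291, 1.068, -1.071]
force: [0.4, -0.3, -0.1]
opening: 0.0927
t 13.45 yaw now 0.1883 twist -0.0017 tool shift now(mm) [-1.1  5.  -2. ] pos [0.489 0.043 0.199] F [ 0.45 -0.27 -0.15] open 0.0927
  after-twist shift [-1.1  5.  -2. ]
```

```bash
python3 -m inch '[{"x":-0.7,"y":4.5,"z":-2,"twist":0},{"x":0,"y":0,"z":0,"twist":0},{"x":0,"y":0,"z":0,"twist":0}]'
python3 -m inch '[{"x":0,"y":0,"z":0,"twist":0},{"x":0,"y":0,"z":0,"twist":0},{"x":0,"y":0,"z":0,"twist":0},{"x":0,"y":0,"z":0,"twist":0},{"x":0,"y":0,"z":0,"twist":0},{"x":0,"y":0,"z":0,"twist":0},{"x":0,"y":0,"z":0,"twist":0}]' -1 35
python3 - <<'E'
from h import *
go(.4868,.0437,.194,.19)
E
```

```text
t: 13.75
tool_pos: [0.4861, 0.044, 0.1937]
orientation: [-1.292, 1.068, -1.069]
force: [-0.1, -0.3, 0.2]
opening: 0.0931
t: 14.45
tool_pos: [0.4859, 0.0439, 0.1931]
orientation: [-1.293, 1.069, -1.069]
force: [-0.2, -0.6, 1.0]
opening: 0.0459
t 14.45 yaw now 0.1890 twist -0.0010 tool shift now(mm) [ 0.4 -0.9  0.8] pos [0.4859 0.0439 0.1931] F [-0.15 -0.57  0.99] open 0.0459
  after-twist shift [ 0.4 -0.9  0.8]
```

```bash
python3 -m inch '[{"x":0,"y":-20,"z":0,"twist":0},{"x":0,"y":-35,"z":0,"twist":0},{"x":0,"y":-22,"z":0,"twist":0.1168},{"x":0,"y":0,"z":0,"twist":0.1168},{"x":0,"y":0,"z":0,"twist":0.1168},{"x":15,"y":0,"z":0,"twist":0.1168},{"x":40,"y":0,"z":0,"twist":0},{"x":45,"y":0,"z":8,"twist":0},{"x":45,"y":0,"z":8,"twist":0},{"x":25,"y":0,"z":7,"twist":0},{"x":10,"y":0,"z":0,"twist":0},{"x":0,"y":0,"z":0,"twist":0}]'
python3 -m inch '[{"x":0,"y":0,"z":0,"twist":0},{"x":0,"y":0,"z":0,"twist":0}]'
python3 rel.py w13.png
python3 - <<'E'
from h import *
go(.4588,-.1354,.2701,-.278)
E
```

```text
t: 15.65
tool_pos: [0.46, -0.1367, 0.27]
orientation: [-1.063, 1.413, -1.412]
force: [-0.4, 0.2, -1.0]
opening: 0.0455
t: 15.85
tool_pos: [0.4604, -0.1347, 0.27]
orientation: [-1.065, 1.411, -1.41]
force: [-0.6, -0.5, -1.0]
opening: 0.0457
rod z0.000 n667 xmid -0.0000 w 0.0400 top y 0.1457
rod z0.010 n1605 xmid 0.0000 w 0.0398 top y 0.1457
rod z0.020 n1934 xmid 0.0000 w 0.0399 top y 0.1479
rod z0.040 n495 xmid 0.0017 w 0.0172 top y 0.1625
rod z0.050 n645 xmid 0.0017 w 0.0170 top y 0.1625
rod z0.060 n521 xmid 0.0017 w 0.0159 top y 0.1616
rod z0.070 n723 xmid 0.0016 w 0.0165 top y 0.1604
rod z0.080 n765 xmid 0.0015 w 0.0170 top y 0.1603
rod z0.090 n2051 xmid 0.0000 w 0.0399 top y 0.1464
rod z0.100 n390 xmid -0.0000 w 0.0400 top y 0.1451
held top y 0.1454 x -0.0348..0.0351 z -0.0044..0.0173
[ 0.4605 -0.1346  0.27  ]
t 15.9 yaw now -0.2766 twist 0.0014 tool shift now(mm) [ 1.2 -0.1 -1.4] pos [ 0.4605 -0.1346  0.27  ] F [-0.15 -0.33 -0.63] open 0.0459
  after-twist shift [ 1.2 -0.1 -1.4]
```

View pics/w13.png

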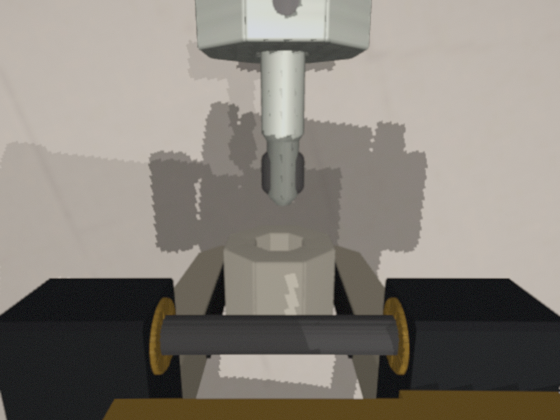

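```bash
python3 -m inch '[{"x":1.5,"y":0,"z":5,"twist":0},{"x":0,"y":0,"z":4,"twist":0},{"x":0,"y":0,"z":0,"twist":0},{"x":0,"y":0,"z":0,"twist":0}]'
python3 rel.py w14.png|sed -n '4,9p'
```

```text
t: 16.3
tool_pos: [0.4688, -0.1397, 0.2701]
orientation: [-1.065, 1.411, -1.411]
force: [-0.6, -0.3, -1.6]
opening: 0.0457
rod z0.030 n414 xmid -0.0010 w 0.0172 top y 0.1626
rod z0.040 n611 xmid -0.0010 w 0.0169 top y 0.1626
rod z0.050 n476 xmid -0.0009 w 0.0148 top y 0.1621
rod z0.060 n672 xmid -0.0012 w 0.0169 top y 0.1606
rod z0.070 n722 xmid -0.0011 w 0.0165 top y 0.1605
rod z0.080 n1347 xmid -0.0000 w 0.0400 top y 0.1480
```

```bash
python3 -m inch '[{"x":-1.2,"y":0,"z":5,"twist":0},{"x":0,"y":0,"z":5,"twist":0},{"x":0,"y":0,"z":5,"twist":0},{"x":0,"y":0,"z":0,"twist":0},{"x":0,"y":0,"z":0,"twist":0}]'
python3 rel.py w15.png
```

```text
t: 16.85
tool_pos: [0.4835, -0.1428, 0.2701]
orientation: [-1.065, 1.411, -1.411]
force: [0.8, -0.6, 0.6]
opening: 0.0453
rod z0.000 n678 xmid 0.0000 w 0.0399 top y 0.1457
rod z0.010 n1424 xmid -0.0001 w 0.0399 top y 0.1456
rod z0.020 n2405 xmid -0.0000 w 0.0399 top y 0.1481
rod z0.030 n547 xmid 0.0000 w 0.0168 top y 0.1624
rod z0.040 n540 xmid 0.0000 w 0.0166 top y 0.1607
rod z0.050 n640 xmid -0.0002 w 0.0168 top y 0.1605
rod z0.060 n663 xmid -0.0002 w 0.0164 top y 0.1603
rod z0.070 n285 xmid -0.0000 w 0.0400 top y 0.1452
rod z0.080 n344 xmid 0.0000 w 0.0399 top y 0.1451
rod z0.090 n555 xmid 0.0000 w 0.0400 top y 0.1457
rod z0.100 n737 xmid -0.0003 w 0.0169 top y 0.1601
rod z0.110 n252 xmid -0.0001 w 0.0170 top y 0.1604
held top y 0.1455 x -0.0347..0.0350 z -0.0042..0.0173
[ 0.4833 -0.1428  0.27  ]
```

```bash
python3 -m inch '[{"x":0,"y":0,"z":4,"twist":0},{"x":0,"y":0,"z":5,"twist":0},{"x":0,"y":0,"z":5,"twist":0},{"x":0,"y":0,"z":5,"twist":0},{"x":0,"y":0,"z":5,"twist":0},{"x":0,"y":0,"z":0,"twist":0}]'
python3 rel.py w16.png | tail -1;python3 -m inch '[{"x":0,"y":0,"z":5,"twist":0},{"x":0,"y":0,"z":5,"twist":0},{"x":0,"y":0,"z":5,"twist":0},{"x":0,"y":0,"z":4,"twist":0},{"x":0,"y":0,"z":0,"twist":0}]'; python3 -m inch '[{"x":0,"y":0,"z":2,"twist":0},{"x":0,"y":0,"z":2,"twist":0},{"x":0,"y":0,"z":0,"twist":0}]'; python3 rel.py w17.png
```

```text
t: 17.5
tool_pos: [0.507, -0.1495, 0.2702]
orientation: [-1.064, 1.411, -1.411]
force: [-1.0, -0.1, -0.8]
opening: 0.0456
[ 0.5067 -0.1494  0.2701]
t: 18.05
tool_pos: [0.5252, -0.1547, 0.2702]
orientation: [-1.064, 1.411, -1.411]
force: [-0.2, -0.8, -0.8]
opening: 0.0457
t: 18.35
tool_pos: [0.5287, -0.1557, 0.2702]
orientation: [-1.064, 1.411, -1.411]
force: [-0.7, 0.9, -0.4]
opening: 0.0458
rod z0.000 n651 xmid -0.0001 w 0.0397 top y 0.1457
rod z0.010 n1396 xmid -0.0000 w 0.0399 top y 0.1456
rod z0.020 n256 xmid -0.0000 w 0.0399 top y 0.1455
rod z0.030 n241 xmid 0.0000 w 0.0399 top y 0.1453
rod z0.040 n1284 xmid -0.0000 w 0.0400 top y 0.1456
rod z0.050 n1289 xmid -0.0001 w 0.0308 top y 0.1538
rod z0.060 n679 xmid -0.0004 w 0.0169 top y 0.1605
rod z0.070 n722 xmid -0.0004 w 0.0164 top y 0.1605
rod z0.080 n753 xmid -0.0006 w 0.0165 top y 0.1604
rod z0.090 n2243 xmid 0.0000 w 0.0399 top y 0.1463
rod z0.100 n2883 xmid -0.0000 w 0.0400 top y 0.1459
held top y 0.1403 x -0.0348..0.0352 z 0.0001..0.0298
[ 0.5286 -0.1556  0.2702]
```

View pics/w17.png

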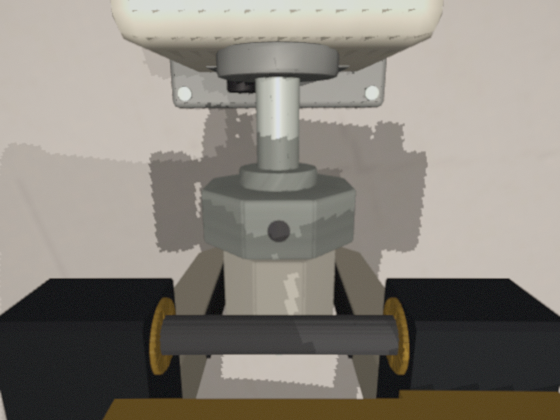

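Almost there: the weight is still at the shoulder, around (278,190). I'll keep nudging until I feel contact.

```bash
python3 -m inch '[{"x":0,"y":0,"z":1.5,"twist":0},{"x":0,"y":0,"z":1.5,"twist":0},{"x":0,"y":0,"z":0,"twist":0}]';python3 -m inch '[{"x":0,"y":0,"z":1.5,"twist":0},{"x":0,"y":0,"z":1.5,"twist":0},{"x":0,"y":0,"z":0,"twist":0}]'
```

```text
t: 18.7
tool_pos: [0.5316, -0.1565, 0.2701]
orientation: [-1.065, 1.411, -1.411]
force: [-0.7, 0.7, -1.0]
opening: 0.0457
t: 19.0
tool_pos: [0.5342, -0.1573, 0.27]
orientation: [-1.065, 1.412, -1.411]
force: [-2.8, 0.9, -0.4]
opening: 0.0457
```

```bash
python3 -m inch '[{"x":0,"y":0,"z":1.0,"twist":0},{"x":0,"y":0,"z":0,"twist":0}]';python3 -m inch '[{"x":0,"y":0.8,"z":-1.7,"twist":0},{"x":0,"y":0,"z":-1.5,"twist":0},{"x":0,"y":0,"z":0,"twist":0}]'; python3 -m inch '[{"x":0,"y":0,"z":0,"twist":0},{"x":0,"y":0,"z":0,"twist":0},{"x":0,"y":0,"z":0,"twist":0},{"x":0,"y":0,"z":0,"twist":0},{"x":0,"y":0,"z":0,"twist":0},{"x":0,"y":0,"z":0,"twist":0}]' 1
python3 rel.py w18.png | tail -1
```

```text
t: 19.2
tool_pos: [0.5351, -0.1575, 0.27]
orientation: [-1.065, 1.412, -1.411]
force: [-3.6, 1.9, 0.8]
opening: 0.0457
t: 19.5
tool_pos: [0.5321, -0.1567, 0.2693]
orientation: [-1.064, 1.411, -1.411]
force: [-0.8, 0.5, -0.4]
opening: 0.0459
t: 20.1
tool_pos: [0.5322, -0.1567, 0.2694]
orientation: [-1.064, 1.411, -1.411]
force: [-0.2, 0.3, 0.2]
opening: 0.0885
[ 0.5322 -0.1567  0.2694]
```

View pics/w18.png

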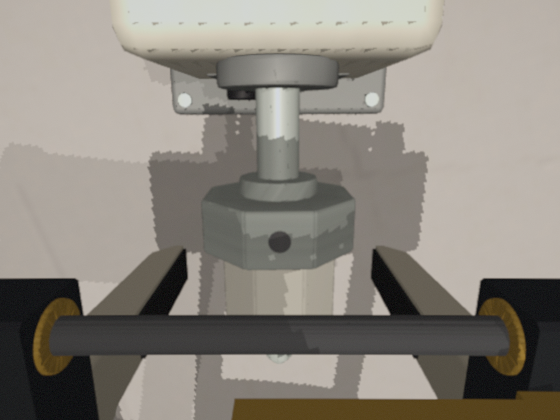

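```bash
python3 -m inch '[{"x":0,"y":-20,"z":0,"twist":0},{"x":0,"y":-35,"z":0,"twist":0},{"x":0,"y":-25,"z":0,"twist":-0.07},{"x":-20,"y":-10,"z":-10,"twist":-0.07},{"x":-40,"y":0,"z":-10,"twist":0},{"x":-45,"y":0,"z":-10,"twist":0},{"x":-45,"y":0,"z":-10,"twist":0},{"x":-45,"y":0,"z":-10,"twist":0},{"x":-45,"y":0,"z":-10,"twist":0},{"x":-45,"y":0,"z":-10,"twist":0},{"x":-45,"y":0,"z":-10,"twist":0},{"x":-45,"y":0,"z":-6,"twist":0}]' 0.5
python3 -m inch '[{"x":-40,"y":0,"z":0,"twist":0},{"x":-25,"y":0,"z":0,"twist":0},{"x":0,"y":0,"z":0,"twist":0},{"x":0,"y":0,"z":0,"twist":0},{"x":0,"y":0,"z":0,"twist":0}]'
python3 - <<'E'
from h import *
c=cam("wrist");save(c,"w19.png");P=cloud(c)
go(.5077,.2915,.1935,-.138)
Q=P.reshape(-1,3)
for r,zl,zh in((.03,.042,.058),(.04,.03,.058),(.04,.012,.058)):
    k=Q[(np.hypot(Q[:,0]-.5077,Q[:,1]-.2915)<r+.005)&(Q[:,2]>zl)&(Q[:,2]<zh)]
    print(cv2.minAreaRect((k[:,:2]*1000).astype(np.float32)))
E
```

```text
t: 21.35
tool_pos: [0.4995, 0.229, 0.3596]
orientation: [-1.14, 1.31, -1.31]
force: [0.7, 1.1, 0.4]
opening: 0.0697
t: 21.85
tool_pos: [0.5092, 0.2905, 0.3592]
orientation: [-1.141, 1.311, -1.311]
force: [-0.5, -0.0, 0.3]
opening: 0.0697
t 21.9 yaw now -0.1394 twist -0.0014 tool shift now(mm) [ -1.  165.8  -1.7] pos [0.5092 0.2903 0.3593] F [ 0.25 -0.07  0.72] open 0.0701
  after-twist shift [ -1.  165.8  -1.7]
((508.4078674316406, 292.2961730957031), (39.408016204833984, 34.07365417480469), 82.52037048339844)
((505.7569885253906, 292.2944641113281), (50.00407791137695, 39.347900390625), 82.5592269897461)
((505.7569885253906, 292.2944641113281), (50.00407791137695, 39.347900390625), 82.5592269897461)
```

View pics/w19.png

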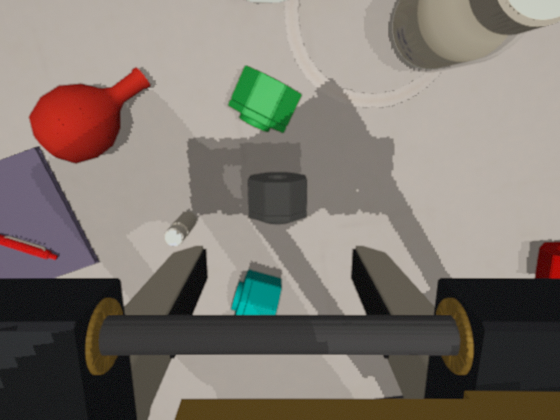

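```bash
python3 -m inch '[{"x":-1.8,"y":30,"z":-0.8,"twist":-0.009},{"x":0,"y":40,"z":0,"twist":0},{"x":0,"y":40,"z":0,"twist":0},{"x":0,"y":30,"z":0,"twist":0},{"x":0,"y":14,"z":0,"twist":0},{"x":0,"y":7,"z":0,"twist":0},{"x":0,"y":0,"z":0,"twist":0},{"x":0,"y":0,"z":0,"twist":0}]'
python3 - <<'E'
from h import *
go(.5084,.2923,.1945,-.130)
E
```

```text
t: 22.7
tool_pos: [0.5096, 0.2935, 0.2003]
orientation: [-1.142, 1.303, -1.304]
force: [0.1, -0.3, 1.4]
opening: 0.0696
t 22.7 yaw now -0.1295 twist 0.0005 tool shift now(mm) [ 1.4  5.8 -1. ] pos [0.5096 0.2935 0.2003] F [ 0.11 -0.28  1.43] open 0.0696
  after-twist shift [ 1.3  5.8 -1. ]
```

```bash
python3 -m inch '[{"x":0.8,"y":5.5,"z":-1,"twist":0},{"x":0,"y":0,"z":0,"twist":0},{"x":0,"y":0,"z":0,"twist":0}]'
python3 -m inch '[{"x":0,"y":0,"z":0,"twist":0},{"x":0,"y":0,"z":0,"twist":0},{"x":0,"y":0,"z":0,"twist":0},{"x":0,"y":0,"z":0,"twist":0},{"x":0,"y":0,"z":0,"twist":0},{"x":0,"y":0,"z":0,"twist":0},{"x":0,"y":0,"z":0,"twist":0}]' -1 50
python3 - <<'E'
from h import *
go(.5084,.2923,.1945,-.130)
E
```

```text
t: 23.0
tool_pos: [0.5075, 0.2927, 0.1933]
orientation: [-1.145, 1.303, -1.304]
force: [0.2, 0.7, 0.3]
opening: 0.07
t: 23.7
tool_pos: [0.5075, 0.2927, 0.1929]
orientation: [-1.145, 1.304, -1.304]
force: [-0.1, -0.1, 1.7]
opening: 0.0498
t 23.7 yaw now -0.1292 twist 0.0008 tool shift now(mm) [ 0.3 -1.6  0.9] pos [0.5075 0.2927 0.1929] F [-0.07 -0.11  1.74] open 0.0498
  after-twist shift [ 0.3 -1.6  0.9]
```

```bash
python3 -m inch '[{"x":0,"y":-20,"z":0,"twist":0},{"x":0,"y":-35,"z":0,"twist":0},{"x":0,"y":-20,"z":0,"twist":0.0745},{"x":20,"y":0,"z":0,"twist":0.0745},{"x":40,"y":0,"z":5,"twist":0},{"x":45,"y":0,"z":8,"twist":0},{"x":45,"y":0,"z":8,"twist":0},{"x":45,"y":0,"z":8,"twist":0},{"x":45,"y":0,"z":8,"twist":0},{"x":45,"y":0,"z":8,"twist":0},{"x":45,"y":0,"z":8,"twist":0},{"x":45,"y":0,"z":8,"twist":0}]'
python3 -m inch '[{"x":30,"y":0,"z":6.5,"twist":0},{"x":20,"y":0,"z":0,"twist":0},{"x":0,"y":0,"z":0,"twist":0},{"x":0,"y":0,"z":0,"twist":0},{"x":0,"y":0,"z":0,"twist":0}]'
python3 rel.py w20.png
python3 - <<'E'
from h import *
go(.4559,-.1346,.2679,-.278)
E
```

```text
t: 24.9
tool_pos: [0.464, -0.0867, 0.2679]
orientation: [-1.064, 1.411, -1.411]
force: [0.7, -0.8, -0.5]
opening: 0.0494
t: 25.4
tool_pos: [0.4572, -0.1341, 0.2677]
orientation: [-1.065, 1.411, -1.41]
force: [0.1, -0.1, -0.6]
opening: 0.0497
rod z0.000 n371 xmid 0.0001 w 0.0398 top y 0.1428
rod z0.010 n903 xmid 0.0000 w 0.0398 top y 0.1428
rod z0.020 n2020 xmid -0.0000 w 0.0400 top y 0.1450
rod z0.040 n287 xmid 0.0013 w 0.0154 top y 0.1604
rod z0.050 n673 xmid 0.0012 w 0.0176 top y 0.1603
rod z0.060 n780 xmid 0.0000 w 0.0397 top y 0.1450
rod z0.070 n2081 xmid -0.0000 w 0.0399 top y 0.1447
rod z0.080 n2178 xmid -0.0000 w 0.0399 top y 0.1447
rod z0.090 n2358 xmid 0.0000 w 0.0400 top y 0.1445
rod z0.100 n412 xmid -0.0000 w 0.0400 top y 0.1429
held top y 0.1412 x -0.0353..0.0353 z -0.0019..0.0172
[ 0.4573 -0.134   0.2677]
t 25.45 yaw now -0.2771 twist 0.0009 tool shift now(mm) [ 1.  -0.2 -1.1] pos [ 0.4573 -0.134   0.2677] F [ 0.07  0.27 -1.28] open 0.0498
  after-twist shift [ 1.  -0.2 -1.1]
```

View pics/w20.png

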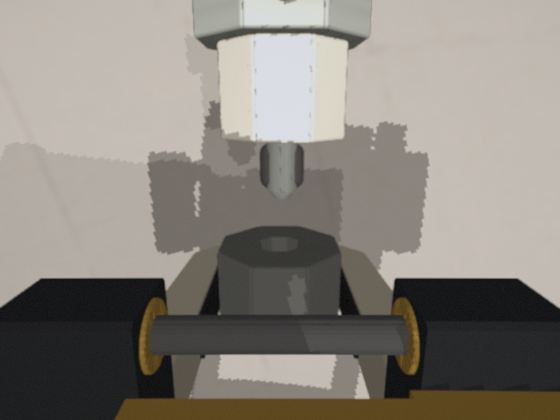

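```bash
python3 -m inch '[{"x":0.6,"y":0,"z":4,"twist":0},{"x":0,"y":0,"z":3,"twist":0},{"x":0,"y":0,"z":0,"twist":0},{"x":0,"y":0,"z":0,"twist":0}]'
python3 rel.py w21.png | sed -n '4,5p;12,20p'
```

```text
t: 25.85
tool_pos: [0.4639, -0.1372, 0.2678]
orientation: [-1.065, 1.411, -1.411]
force: [-0.5, 0.7, -0.8]
opening: 0.0497
rod z0.030 n85 xmid 0.0000 w 0.0081 top y 0.1620
rod z0.040 n625 xmid 0.0001 w 0.0171 top y 0.1604
held top y 0.1412 x -0.0353..0.0352 z -0.0019..0.0172
[ 0.4637 -0.1372  0.2678]
```

```bash
python3 -m inch '[{"x":0,"y":0,"z":4,"twist":0},{"x":0,"y":0,"z":4,"twist":0},{"x":0,"y":0,"z":4,"twist":0},{"x":0,"y":0,"z":2,"twist":0},{"x":0,"y":0,"z":0,"twist":0},{"x":0,"y":0,"z":0,"twist":0}]'
python3 rel.py w22.png
```

```text
t: 26.5
tool_pos: [0.4771, -0.1413, 0.2677]
orientation: [-1.065, 1.411, -1.411]
force: [-0.5, 0.8, -0.4]
opening: 0.0499
rod z0.000 n366 xmid -0.0000 w 0.0398 top y 0.1428
rod z0.010 n855 xmid 0.0000 w 0.0399 top y 0.1428
rod z0.020 n2203 xmid 0.0000 w 0.0400 top y 0.1450
rod z0.030 n595 xmid -0.0004 w 0.0174 top y 0.1602
rod z0.040 n661 xmid -0.0000 w 0.0398 top y 0.1449
rod z0.050 n1799 xmid -0.0000 w 0.0399 top y 0.1447
rod z0.060 n1921 xmid -0.0000 w 0.0400 top y 0.1447
rod z0.070 n2082 xmid -0.0000 w 0.0400 top y 0.1447
rod z0.080 n348 xmid -0.0000 w 0.0399 top y 0.1430
rod z0.090 n375 xmid -0.0000 w 0.0400 top y 0.1429
rod z0.100 n1208 xmid -0.0002 w 0.0312 top y 0.1506
rod z0.110 n165 xmid -0.0005 w 0.0167 top y 0.1583
held top y 0.1413 x -0.0353..0.0353 z -0.0020..0.0172
[ 0.4771 -0.1412  0.2677]
```

View pics/w22.png

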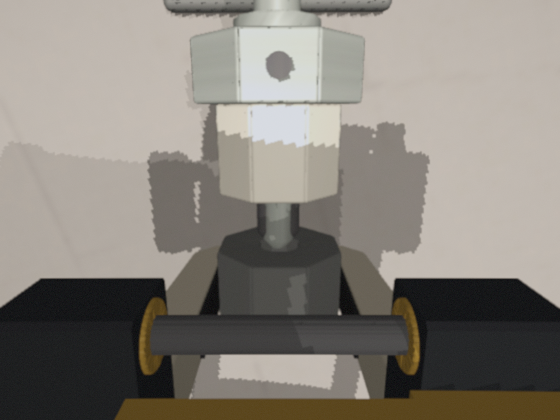

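```bash
python3 -m inch '[{"x":-0.3,"y":0,"z":2,"twist":0},{"x":0,"y":0,"z":1,"twist":0},{"x":0,"y":0,"z":0,"twist":0}]'; python3 -m inch '[{"x":0,"y":0,"z":2,"twist":0},{"x":0,"y":0,"z":1,"twist":0},{"x":0,"y":0,"z":0,"twist":0}]'; python3 -m inch '[{"x":0,"y":0,"z":2,"twist":0},{"x":0,"y":0,"z":1,"twist":0},{"x":0,"y":0,"z":0,"twist":0}]';python3 rel.py w23.png|tail -12
```

```text
t: 26.85
tool_pos: [0.4802, -0.1418, 0.2679]
orientation: [-1.064, 1.411, -1.411]
force: [-0.6, 0.3, -0.5]
opening: 0.0496
t: 27.15
tool_pos: [0.4832, -0.1426, 0.2679]
orientation: [-1.064, 1.411, -1.411]
force: [1.3, 1.7, -0.6]
opening: 0.0496
t: 27.45
tool_pos: [0.4858, -0.1434, 0.2677]
orientation: [-1.065, 1.412, -1.411]
force: [-2.8, 2.1, 1.0]
opening: 0.0495
rod z0.020 n2394 xmid -0.0000 w 0.0400 top y 0.1452
rod z0.030 n203 xmid 0.0003 w 0.0169 top y 0.1602
rod z0.040 n1707 xmid -0.0000 w 0.0399 top y 0.1448
rod z0.050 n1806 xmid 0.0000 w 0.0400 top y 0.1447
rod z0.060 n1926 xmid -0.0000 w 0.0400 top y 0.1447
rod z0.070 n432 xmid -0.0000 w 0.0400 top y 0.1429
rod z0.080 n341 xmid -0.0000 w 0.0399 top y 0.1428
rod z0.090 n572 xmid -0.0000 w 0.0399 top y 0.1433
rod z0.100 n789 xmid -0.0002 w 0.0170 top y 0.1578
rod z0.110 n157 xmid -0.0002 w 0.0167 top y 0.1583
held top y 0.1413 x -0.0352..0.0352 z -0.0020..0.0172
[ 0.4858 -0.1433  0.2677]
```

View pics/w23.png

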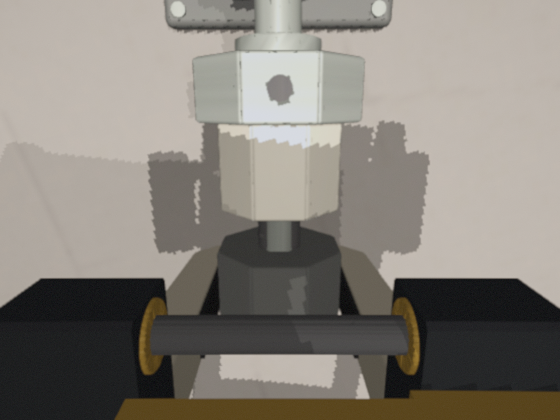

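```bash
python3 -m inch '[{"x":0,"y":0,"z":2,"twist":0},{"x":0,"y":0,"z":2,"twist":0},{"x":0,"y":0,"z":0,"twist":0}]'; python3 -m inch '[{"x":0,"y":0,"z":2,"twist":0},{"x":0,"y":0,"z":2,"twist":0},{"x":0,"y":0,"z":0,"twist":0}]';python3 rel.py w24.png|grep -v 400
```

```text
t: 27.8
tool_pos: [0.4896, -0.1445, 0.2674]
orientation: [-1.065, 1.412, -1.411]
force: [-2.6, 2.6, -2.6]
opening: 0.0497
t: 28.1
tool_pos: [0.4935, -0.1456, 0.2675]
orientation: [-1.065, 1.412, -1.411]
force: [-4.2, 2.4, -1.1]
opening: 0.0495
rod z0.000 n422 xmid 0.0001 w 0.0396 top y 0.1425
rod z0.010 n859 xmid 0.0001 w 0.0398 top y 0.1426
rod z0.030 n1303 xmid -0.0000 w 0.0399 top y 0.1446
rod z0.050 n1798 xmid -0.0000 w 0.0399 top y 0.1444
rod z0.090 n1140 xmid 0.0001 w 0.0312 top y 0.1506
rod z0.100 n920 xmid -0.0002 w 0.0170 top y 0.1575
rod z0.110 n147 xmid -0.0001 w 0.0166 top y 0.1580
held top y 0.1412 x -0.0353..0.0354 z -0.0019..0.0172
[ 0.4934 -0.1456  0.2675]
```

View pics/w24.png

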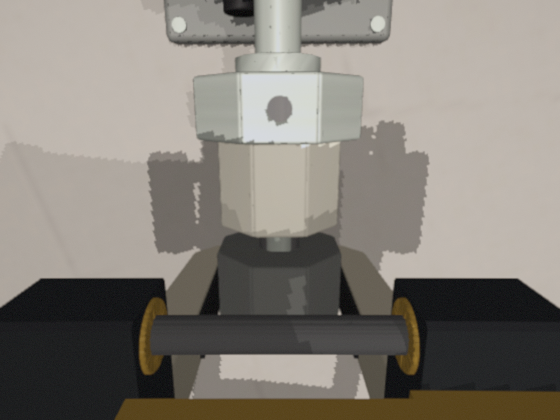

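```bash
python3 -m inch '[{"x":0,"y":0,"z":2,"twist":0},{"x":0,"y":0,"z":2,"twist":0},{"x":0,"y":0,"z":0,"twist":0}]'; python3 -m inch '[{"x":0,"y":0,"z":2,"twist":0},{"x":0,"y":0,"z":0,"twist":0}]';python3 rel.py w25.png|grep -v 400
```

```text
t: 28.45
tool_pos: [0.4973, -0.1467, 0.2676]
orientation: [-1.065, 1.412, -1.411]
force: [-4.8, 1.4, -1.4]
opening: 0.0499
t: 28.65
tool_pos: [0.4992, -0.1472, 0.2677]
orientation: [-1.065, 1.412, -1.411]
force: [-4.6, 1.9, -1.9]
opening: 0.0498
rod z0.000 n387 xmid -0.0000 w 0.0398 top y 0.1427
rod z0.030 n1581 xmid 0.0000 w 0.0399 top y 0.1447
rod z0.050 n1800 xmid 0.0000 w 0.0399 top y 0.1446
rod z0.080 n1260 xmid -0.0000 w 0.0399 top y 0.1499
rod z0.090 n823 xmid -0.0003 w 0.0162 top y 0.1578
rod z0.100 n919 xmid -0.0001 w 0.0171 top y 0.1577
rod z0.110 n159 xmid -0.0001 w 0.0166 top y 0.1583
held top y 0.1413 x -0.0353..0.0353 z -0.0020..0.0173
[ 0.4992 -0.1472  0.2676]
```

View pics/w25.png

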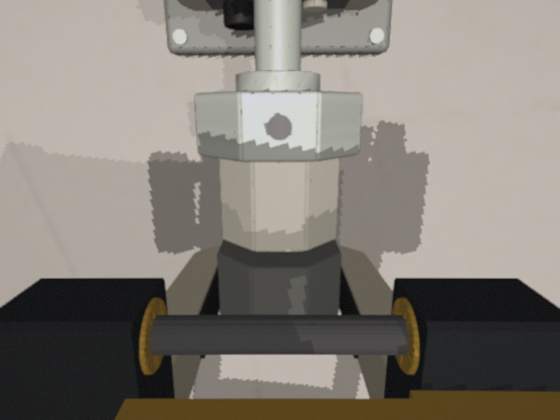

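```bash
python3 -m inch '[{"x":0,"y":0,"z":2,"twist":0},{"x":0,"y":0,"z":0,"twist":0}]'; python3 -m inch '[{"x":0,"y":0,"z":1.5,"twist":0},{"x":0,"y":0,"z":0,"twist":0}]';python3 -m inch '[{"x":0,"y":0,"z":1.5,"twist":0},{"x":0,"y":0,"z":0,"twist":0}]'
```

```text
t: 28.9
tool_pos: [0.5012, -0.1478, 0.2678]
orientation: [-1.065, 1.411, -1.411]
force: [-4.6, 1.4, -1.3]
opening: 0.0495
t: 29.1
tool_pos: [0.5026, -0.1482, 0.2678]
orientation: [-1.065, 1.411, -1.411]
force: [-4.7, 1.4, -1.2]
opening: 0.0499
t: 29.3
tool_pos: [0.504, -0.1486, 0.2678]
orientation: [-1.065, 1.411, -1.411]
force: [-4.2, 1.8, -0.9]
opening: 0.0494
```

```bash
python3 -m inch '[{"x":0,"y":0,"z":1,"twist":0},{"x":0,"y":0,"z":0,"twist":0}]'; python3 -m inch '[{"x":0,"y":0,"z":1,"twist":0},{"x":0,"y":0,"z":0,"twist":0}]';python3 rel.py w26.png|tail -2
```

```text
t: 29.5
tool_pos: [0.5049, -0.1488, 0.2678]
orientation: [-1.065, 1.412, -1.411]
force: [-6.8, 2.2, 0.4]
opening: 0.0495
t: 29.7
tool_pos: [0.5058, -0.1491, 0.2678]
orientation: [-1.065, 1.412, -1.41]
force: [-7.2, 3.3, -0.1]
opening: 0.0496
held top y 0.1413 x -0.0352..0.0353 z -0.0019..0.0172
[ 0.5058 -0.1491  0.2677]
```

View pics/w26.png

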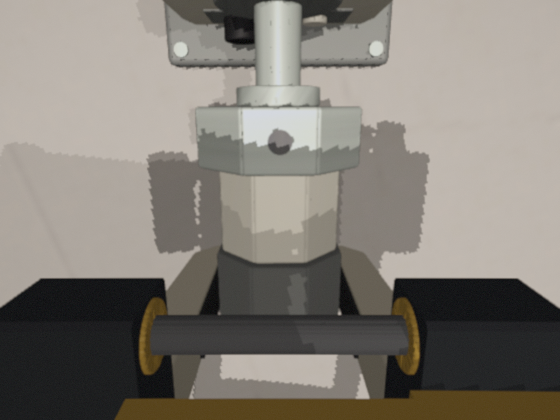

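```bash
python3 -m inch '[{"x":0,"y":0,"z":1.5,"twist":0},{"x":0,"y":0,"z":0,"twist":0}]'; python3 -m inch '[{"x":0,"y":0,"z":1.5,"twist":0},{"x":0,"y":0,"z":0,"twist":0},{"x":0,"y":0,"z":0,"twist":0},{"x":0,"y":0,"z":0,"twist":0}]'
```

```text
t: 29.95
tool_pos: [0.5071, -0.1494, 0.2677]
orientation: [-1.066, 1.412, -1.41]
force: [-8.1, 3.5, 1.5]
opening: 0.0498
t: 30.35
tool_pos: [0.5083, -0.1498, 0.2677]
orientation: [-1.066, 1.413, -1.41]
force: [-10.1, 3.0, 1.9]
opening: 0.0492
```

```bash
python3 -m inch '[{"x":0,"y":0,"z":-2,"twist":0},{"x":0,"y":0,"z":-2,"twist":0},{"x":0,"y":0,"z":-2,"twist":0},{"x":0,"y":0,"z":-1,"twist":0},{"x":0,"y":0,"z":0,"twist":0},{"x":0,"y":0,"z":0,"twist":0}]'; python3 -m inch '[{"x":0,"y":0,"z":-1.5,"twist":0},{"x":0,"y":0,"z":0,"twist":0},{"x":0,"y":0,"z":0,"twist":0}]'
```

```text
t: 30.95
tool_pos: [0.5023, -0.1481, 0.2678]
orientation: [-1.064, 1.411, -1.411]
force: [-3.7, 1.8, -2.0]
opening: 0.0497
t: 31.25
tool_pos: [0.5009, -0.1477, 0.2678]
orientation: [-1.064, 1.411, -1.411]
force: [-2.6, 2.9, -3.8]
opening: 0.0493
```

```bash
python3 -m inch '[{"x":0,"y":0,"z":-1.5,"twist":0},{"x":0,"y":0,"z":0,"twist":0},{"x":0,"y":0,"z":0,"twist":0}]'; python3 -m inch '[{"x":0,"y":0,"z":0,"twist":0},{"x":0,"y":0,"z":0,"twist":0},{"x":0,"y":0,"z":0,"twist":0},{"x":0,"y":0,"z":0,"twist":0},{"x":0,"y":0,"z":0,"twist":0},{"x":0,"y":0,"z":0,"twist":0},{"x":0,"y":0,"z":0,"twist":0}]' 1;  python3 rel.py w27.png|tail -12
```

```text
t: 31.55
tool_pos: [0.4994, -0.1473, 0.2679]
orientation: [-1.064, 1.411, -1.411]
force: [0.3, 0.8, -4.6]
opening: 0.0497
t: 32.25
tool_pos: [0.4993, -0.1473, 0.2678]
orientation: [-1.064, 1.411, -1.411]
force: [0.1, 0.6, -0.2]
opening: 0.0923
rod z0.020 n1572 xmid -0.0001 w 0.0399 top y 0.1447
rod z0.030 n1601 xmid -0.0000 w 0.0399 top y 0.1449
rod z0.040 n1689 xmid -0.0000 w 0.0399 top y 0.1449
rod z0.050 n944 xmid -0.0000 w 0.0399 top y 0.1445
rod z0.060 n315 xmid -0.0000 w 0.0400 top y 0.1431
rod z0.070 n348 xmid 0.0000 w 0.0400 top y 0.1430
rod z0.080 n1114 xmid 0.0001 w 0.0312 top y 0.1511
rod z0.090 n822 xmid -0.0003 w 0.0162 top y 0.1581
rod z0.100 n910 xmid -0.0001 w 0.0171 top y 0.1580
rod z0.110 n161 xmid -0.0001 w 0.0166 top y 0.1583
held top y 0.1413 x -0.0122..0.0126 z -0.0018..0.0172
[ 0.4994 -0.1473  0.2678]
```

View pics/w27.png

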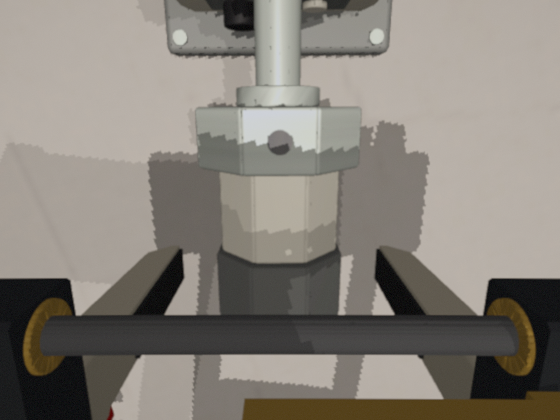

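```bash
python3 -m inch '[{"x":0,"y":-10,"z":0,"twist":0},{"x":0,"y":-25,"z":0,"twist":0},{"x":0,"y":-35,"z":0,"twist":0},{"x":0,"y":-30,"z":-10,"twist":0},{"x":0,"y":-10,"z":-20,"twist":0},{"x":0,"y":0,"z":-10,"twist":0},{"x":0,"y":0,"z":0,"twist":0},{"x":0,"y":0,"z":0,"twist":0}]'
python3 - <<'E'
from h import *
c=cam("wrist");save(c,"w28.png");P=cloud(c);Q=P.reshape(-1,3)
yaw=-.278;u=np.array([np.cos(yaw),np.sin(yaw)]);o=np.array([.5694,-.167])
s=(Q[:,:2]-o)@u;l=(Q[:,:2]-o)@np.array([-u[1],u[0]])
for a in np.arange(-.102,.022,.002):
    k=(abs(s-a)<.001)&(abs(l)<.034)&(Q[:,2]>.088)&(Q[:,2]<.15)
    if k.sum()>3:print("%.3f n%d l %.4f..%.4f ztop %.4f"%(a,k.sum(),l[k].min(),l[k].max(),np.percentile(Q[k,2],95)))
c=cam("scene");save(c,"s29.png");print(robot.read_state()["t"])
E
```

```text
t: 33.1
tool_pos: [0.4607, -0.1362, 0.3769]
orientation: [-1.065, 1.412, -1.411]
force: [-0.2, -0.5, -0.0]
opening: 0.093
-0.094 n69 l -0.0133..0.0127 ztop 0.1148
-0.092 n50 l -0.0116..0.0118 ztop 0.1148
-0.090 n38 l -0.0200..0.0231 ztop 0.1254
-0.088 n205 l -0.0250..0.0244 ztop 0.1261
-0.086 n216 l -0.0251..0.0245 ztop 0.1262
-0.084 n237 l -0.0250..0.0244 ztop 0.1262
-0.082 n218 l -0.0249..0.0244 ztop 0.1262
-0.080 n221 l -0.0249..0.0242 ztop 0.1263
-0.078 n220 l -0.0247..0.0242 ztop 0.1264
-0.076 n235 l -0.0247..0.0241 ztop 0.1263
-0.074 n237 l -0.0246..0.0240 ztop 0.1263
-0.072 n236 l -0.0245..0.0240 ztop 0.1263
-0.070 n228 l -0.0252..0.0246 ztop 0.1263
-0.068 n232 l -0.0253..0.0246 ztop 0.1263
-0.066 n246 l -0.0252..0.0245 ztop 0.1262
-0.064 n253 l -0.0252..0.0245 ztop 0.1261
-0.062 n239 l -0.0252..0.0245 ztop 0.1264
-0.060 n230 l -0.0250..0.0244 ztop 0.1262
-0.058 n250 l -0.0249..0.0244 ztop 0.1263
-0.056 n267 l -0.0249..0.0243 ztop 0.1263
-0.054 n225 l -0.0232..0.0226 ztop 0.1228
-0.052 n239 l -0.0230..0.0224 ztop 0.1231
-0.050 n214 l -0.0230..0.0223 ztop 0.1230
-0.048 n224 l -
[... 741 characters left out ...]
-0.012 n368 l -0.0305..0.0299 ztop 0.1301
-0.010 n357 l -0.0304..0.0298 ztop 0.1300
-0.008 n361 l -0.0304..0.0298 ztop 0.1301
-0.006 n374 l -0.0303..0.0296 ztop 0.1301
-0.004 n365 l -0.0302..0.0295 ztop 0.1299
-0.002 n373 l -0.0300..0.0293 ztop 0.1300
0.000 n168 l -0.0300..0.0292 ztop 0.1298
0.002 n34 l -0.0084..0.0090 ztop 0.1171
0.004 n181 l -0.0155..0.0157 ztop 0.1169
0.006 n169 l -0.0156..0.0156 ztop 0.1168
0.008 n30 l -0.0142..0.0075 ztop 0.1154
0.010 n97 l -0.0081..0.0081 ztop 0.1098
0.012 n96 l -0.0081..0.0081 ztop 0.1100
0.014 n101 l -0.0081..0.0081 ztop 0.1099
0.016 n97 l -0.0081..0.0081 ztop 0.1099
0.018 n99 l -0.0081..0.0081 ztop 0.1097
0.020 n99 l -0.0080..0.0080 ztop 0.1094
33.2
```

View pics/w28.png

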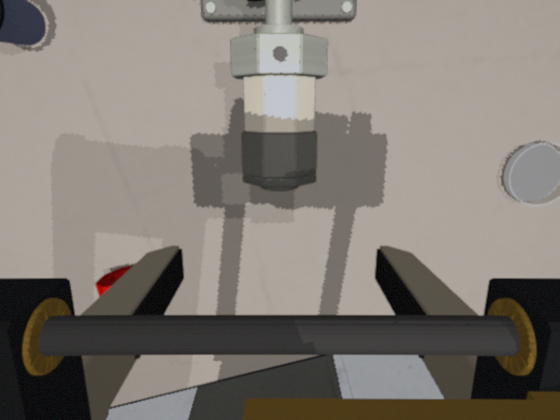

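View pics/s29.png

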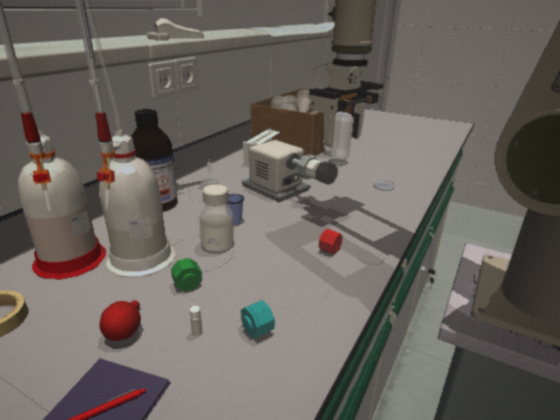

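```bash
python3 -c "
from plant import robot
print(robot.close_job())"
```

```text
the job is handed in; nothing more can be done
None
```

The spindle is fitted: the weight went on first, then the sleeve, then the end cap. I handed the job in at about 33 s of the 72 s; it returned no verdict.

- **Pressing the cap:** it met a steady rib drag of about 5 N. The force then rose at roughly 1.1 N per mm, so the cap was bearing on the sleeve. I pressed to about 10.5 N, or 9–10 mm of spindle travel. That is well short of the 19 mm limit. I then backed off until the axial force was about zero and opened the gripper.
- **Last camera check (spindle):** weight, sleeve and cap sit in one row with no visible gap, centred within about 0.5 mm. The shoulder looks to be back at its rest position. The weight's top edge hides the last 2 mm or so in front of the shoulder, so I could not see that contact directly. I felt it as a rising force when I pushed the weight and the sleeve home.
- **Last camera check (surroundings):** the sample cup, milk bottle and vial are all standing, and the gripper is clear of everything.

No check failed or disagreed. My first move command was refused as badly formatted; nothing moved, and I sent it again correctly.

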